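# Lay up the resistivity cell

## Task

First scrap the broken specimen: push it down through the sprung flap of the scrap bin and let it go inside, so that the flap springs shut behind it. Then lay up the resistivity cell in the middle of the marked circle on the insulating plate, each part lying flat and centred on the one before, in this order: base electrode, whole specimen, guard ring, and last the main electrode, upright on the specimen in the middle of the guard ring and clear of it all round. Set the four parts down, do not drop them, and leave the vial and the spare probe head standing where they are.

Things in the scene. Friction and masses are not known exactly. Their poses are not given: they have to be found in the camera images.
- base_electrode_c (a point): Base electrode: solid plain brass disc, 60 mm diameter, 14 mm thick, lying flat, 0.24 to 0.42 kg. Point: its centre, 7 mm above its underside; z up along its axis. Loose.
- specimen_c (a point): Whole specimen: complete round disc of black plastic, 56 mm diameter, 6 mm thick, lying flat. Point: its centre, 3 mm above its underside; z along its axis. Loose, about 18 g.
- guard_ring_c (a point): Guard ring: flat brass ring, outer diameter 56 mm, bore 42 mm, 12 mm high, lying flat. Point: its centre (in the middle of the bore), 6 mm above its underside; z along its axis. Loose, about 120 g.
- main_electrode_c (a point): Main electrode: brass foot 28 mm diameter and 14 mm high, above it a 10 mm brass stem from 14 to 26 mm, above that a white plastic grip 18 mm diameter from 26 to 50 mm above the underside with a 2 mm brass stud on top (52 mm in all); stands upright on its foot. Point: on its axis, 26 mm above its underside; z up. Take it by the white grip (middle of the grip 12 mm above the point). Loose, about 90 g.
- broken_specimen_c (a point): Broken specimen: a black plastic disc like the whole one (56 mm diameter, 6 mm thick) with about a third broken off along a jagged line, lying flat. Point: the centre of the former full circle, 3 mm above its underside. Its x axis points to the missing part (the break lies 6 to 13 mm from the point on that side); its y axis runs along the break, and across the point along y the piece is still 54 mm wide. Loose, about 13 g.
- cell_centre (a point): Insulating plate of the cell: fixed tan square plate, 124 by 124 mm, 12 mm thick, with a thin black circle of 80 mm diameter drawn on it and short corner marks. Point: centre of the circle, on the top face (12 mm above the bench). Two black terminal posts, 14 mm diameter and 21 mm high above the plate, stand at x = +52 mm, y = +34 and -34 mm in the plate's frame; fingers set to either side along the plate's y clear them.
- scrap_slot (a point): Scrap bin: fixed grey box, 94 mm (x) by 156 mm (y), 90 mm high, standing on the bench, walls 8 mm, floor 4 mm thick. Its open top, 78 mm (x) by 140 mm (y), is closed by a steel flap. Point: centre of the opening, at the top of the walls; y along the long side of the opening, x towards the flap's hinge. There is room in the opening for both open fingers when they stand apart along y.
- scrap_flap (a joint): Sprung flap of the scrap bin, a steel sheet 75 mm (x) by 136 mm (y) level with the top of the bin, hinged along the long edge at +x of the opening; 0 = shut (level), grows to 1.45 rad as it is pushed down into the bin. A weak spring (about 0.04 to 0.07 N m, 1 to 2 N at its middle) shuts it; it carries the weight of a specimen laid on it. Pushing 40 to 45 mm below the top of the bin in the middle of the opening swings it steeply enough for a piece let go there to drop.
- vial: Bystander: small amber glass vial, 22 mm diameter, 42 mm high, standing. Origin: centre of its underside. Loose, light.
- probe_head: Bystander: spare probe head, 34 mm diameter at its black cap and 55 mm high, aluminium body, white nose up, standing. Origin: centre of its underside. Loose.
Things that resemble listed ones, but are neither listed nor needed, are in the scene too. Leave any green look-alike of the part that bears base_electrode_c alone. Leave any turquoise look-alike of the part that bears guard_ring_c alone.

How it is judged:
By the outcome, as a careful person would: the job done as asked, in the order asked, and still so for the second after the job is handed in, with the robot touching nothing.
It also fails if it takes over 115 s, if anything falls off the work surface, if the arm or the gripper's body presses on something with over 40 N, if the wrist force passes 120 N, or if a joint passes its speed limit or range.

## Robot

A 6-joint arm with a two-finger parallel gripper is mounted at the origin on the work surface. World frame = base frame: x ahead of the robot, y to its left, z up, the work surface at z = 0. Lengths are in m, angles in degrees, forces in N, time in s.
With the tool pointing down it reaches from about 0.375 to 0.9 m from the base axis. Payload 3.1 kg.
Tool frame: the origin (TCP) lies on the centre line of the jaws, within the pads' length; the fingertips stand 22 mm ahead of it and the grasp point (between the pads) lies 3 mm ahead of it; y points along the fingers, z is the direction in which the jaws open and shut, and the axes are right-handed (so a half turn about y gives the same grasp; the last joint's range is limited). The gripper opens to 87 mm and grips with 3 to 60 N. Pads are 19 mm wide; open, the fingers measure 117 mm over their backs; the gripper's body (75 mm by 190 mm) begins 51 mm behind the grasp point.
Start: joints at [-77.034, 30.224, 82.088, -0, 67.689, -10.227], TCP at [0.246, -0.574, 0.245] pointing down, gripper open.
Joint ranges: [-176.69, 176.69], [-43.24, 126.21], [12.49, 139.97], [-82, 262], [0, 151.66], [-163.58, 163.58]. Speed limits (degrees/s): [159.86, 159.86, 180, 180, 180, 180].

## Interface

Orientations are given as a 3x3 rotation matrix whose columns are the frame's x, y, z axes.
In Python, from rig import bot gives the robot as it stands.
- The arm moves only by the tool jog_arm, never from a script. Its argument "motion" is one flat list of numbers, 6 for each row, row after row: the shift along the tool's x, y, z in mm, then the turn, a rotation vector about the tool's x, y, z in degrees. A call has 1 to 20 rows; each row is the pose to reach, as a shift and turn from the pose commanded when the call began, along the tool's axes at that moment; what a row does not reach only later rows make up. A row lasts 1/8 s, in which the tool goes at most 62.5 mm and 10.7 degrees, less where a joint would pass 70% of its speed; a pose out of reach is approached as far as the arm can. A call with a gripper value outside its range is refused whole. "gripper" is the opening, from 0 (shut) to 1 (fully open), set as the call begins (left out, the last holds). The fingers move at their own pace and stop on an object; the grip force is fixed at half the most. Time passes only in rows, so rows that repeat a pose let the fingers close. It gives the time, the measured TCP pose, the force and the opening at its end, in the units of the state.
- bot.read_state(): the state, without advancing time (a new reading comes with each control period).
- bot.capture(name): name is "scene" or "side" or "wrist"; returns (picture, depth): 384x512x3 uint8, red, green, blue; 384x512 float32, m along the optical axis (not along the pixel's ray), 0 where there is no reading.
- bot.get_calibration(name): a dict with "mtx" (3x3 intrinsics, pixels), "pose" (4x4, takes a point from camera to world coordinates); the wrist camera has in their place "hand_eye" (4x4, takes a point from camera to tool coordinates, whose origin is the TCP and whose axes are the tool frame's). Camera axes: x right, y up, looking along -z (the intrinsics and any distortion apply to the point x, -y, -z); pixel columns grow to the right and rows downward; lengths in m; the calibration is good to about 2 mm. A picture is of the moment at which its call begins: read the wrist's pose just before it. get_calibration takes no time and is no camera call.
- bot.hand_in(): hands the job in, once; it reports no verdict.
The state is a dict: "time_s": time; "joint_positions": joint angles; "qvel": joint speeds; "tau": joint torques, N m; "position": TCP position; "tcp_rot": TCP orientation; "force": force on the tool from outside, world axes, zero at the start; "moment": the same for the moment, N m; "opening": opening from 0.0 (shut) to 1.0 (fully open).
Only numpy, scipy, OpenCV 4.12 (cv2) and the standard library are available. Lean on these libraries where they do the work, as an engineer would, in place of code of your own. Each camera call takes 0.05 s, during which the arm holds its last target.

## Working session

There is one attempt and no reset: what is moved stays moved. The work goes in short steps, Python scripts to look and compute and a tool call to move; the robot and the scene stay as the last step left them, time stands still between calls to the robot, and variables do not carry over. Pictures are saved under pics/ and viewed, and the job is handed in when it is done.

Besides the shell and the picture viewer there is one more tool, called after "Request:" in YAML: its name, and indented under it one key for each argument. jog_arm: Moves the arm, as the interface text tells. Its arguments: {"type":"object","properties":{"motion":{"type":"array","items":{"type":"number"}},"gripper":{"type":"number"}},"required":["motion"]}

```bash
ls; mkdir -p pics; python3 - <<'E'
from rig import bot
import cv2,numpy as np
s=bot.read_state()
for k in s: print(k,np.round(s[k],4).tolist())
for n in ["scene","side","wrist"]:
    c=bot.get_calibration(n)
    for k in c: print(n,k,np.round(c[k],4).tolist())
    p,d=bot.capture(n)
    cv2.imwrite(f"pics/{n}0.png",p[:,:,::-1]); np.save(f"{n}0.npy",d)
E
```

```text
pics
time_s 0.0
joint_positions [-77.0343, 30.2798, 82.1558, -0.001, 67.6871, -10.2269]
qvel [-0.0861, 0.1487, 0.0807, -0.0389, 0.0593, -0.0034]
tau [0.0005, -44.0042, -17.6594, 0.0635, 0.0584, -0.0002]
position [0.246, -0.5738, 0.2436]
tcp_rot [[-0.9192, -0.0005, 0.3938], [-0.3938, 0.0021, -0.9192], [-0.0004, -1.0, -0.0021]]
force [0.8265, 0.3083, -0.4684]
moment [-0.0224, 0.0183, -0.0102]
opening 0.9971
scene mtx [[437.3721, 0.0, 260.1524], [0.0, 437.3721, 190.3353], [0.0, 0.0, 1.0]]
scene pose [[-0.3831, -0.7183, 0.5807, 1.1586], [0.9237, -0.2946, 0.2449, 0.265], [-0.0048, 0.6303, 0.7764, 0.9418], [0.0, 0.0, 0.0, 1.0]]
side mtx [[359.9235, 0.0, 256.4543], [0.0, 359.9235, 192.2033], [0.0, 0.0, 1.0]]
side pose [[-0.8938, 0.2674, -0.36, 0.1995], [-0.4482, -0.557, 0.6992, 0.5395], [-0.0135, 0.7863, 0.6177, 0.5808], [0.0, 0.0, 0.0, 1.0]]
wrist mtx [[298.8222, 0.0, 250.1348], [0.0, 298.8222, 191.9785], [0.0, 0.0, 1.0]]
wrist hand_eye [[-0.0004, -0.9534, -0.3017, -0.0839], [0.0008, 0.3017, -0.9534, -0.1393], [1.0, -0.0006, 0.0006, -0.0014], [0.0, 0.0, 0.0, 1.0]]
```

View pics/scene0.png

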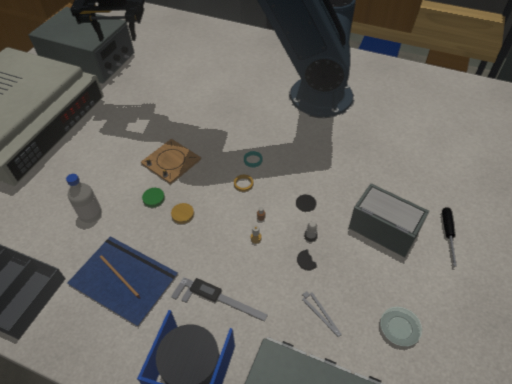

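View pics/side0.png

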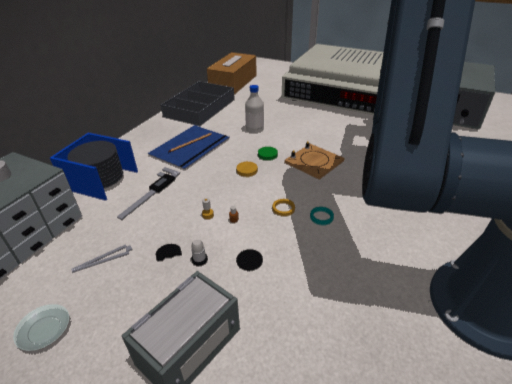

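View pics/wrist0.png

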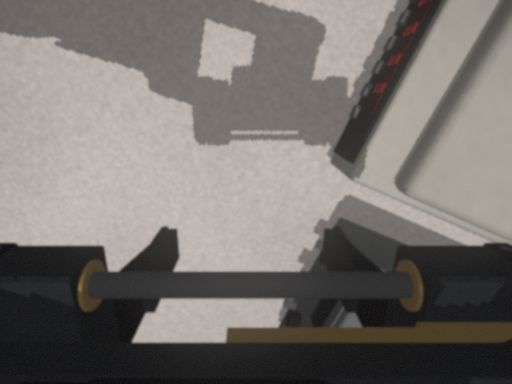

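```bash
cat > h.py <<'E'
from rig import bot
import cv2,numpy as np
from scipy.spatial.transform import Rotation as R
def wpose():
    s=bot.read_state(); T=np.eye(4);T[:3,:3]=np.array(s["tcp_rot"]);T[:3,3]=s["position"]
    return T
def campose(n,T=None):
    c=bot.get_calibration(n); K=np.array(c["mtx"])
    P=np.array(c["pose"]) if "pose" in c else (wpose() if T is None else T)@np.array(c["hand_eye"])
    return K,P
def onplane(n,uv,z,KP=None):
    K,P=KP or campose(n)
    uv=np.atleast_2d(uv).astype(float)
    r=np.c_[(uv[:,0]-K[0,2])/K[0,0],-(uv[:,1]-K[1,2])/K[1,1],-np.ones(len(uv))]@P[:3,:3].T
    t=(z-P[2,3])/r[:,2]
    return P[:3,3]+r*t[:,None]
def cloud(n,d,KP):
    K,P=KP
    v,u=np.mgrid[0:384,0:512]
    X=np.stack([(u-K[0,2])/K[0,0]*d,-(v-K[1,2])/K[1,1]*d,-d],-1)
    return X@P[:3,:3].T+P[:3,3]
def proj(n,X,KP=None):
    K,P=KP or campose(n)
    c=(np.atleast_2d(X)-P[:3,3])@P[:3,:3]
    return np.c_[K[0,2]+K[0,0]*c[:,0]/-c[:,2],K[1,2]-K[1,1]*c[:,1]/-c[:,2]]
E
python3 - <<'E'
import cv2
for n,(a,b,c,d) in {"scene":(130,130,330,280),"side":(140,130,350,280)}.items():
    p=cv2.imread(f"pics/{n}0.png")[b:d,a:c]
    cv2.imwrite(f"pics/{n}0c.png",cv2.resize(p,None,fx=3.8,fy=3.8,interpolation=cv2.INTER_CUBIC))
p=cv2.imread(f"pics/scene0.png")[170:270,280:440]
cv2.imwrite(f"pics/scene0d.png",cv2.resize(p,None,fx=5,fy=5,interpolation=cv2.INTER_CUBIC))
E
```

```text
(no output)
```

View pics/scene0c.png

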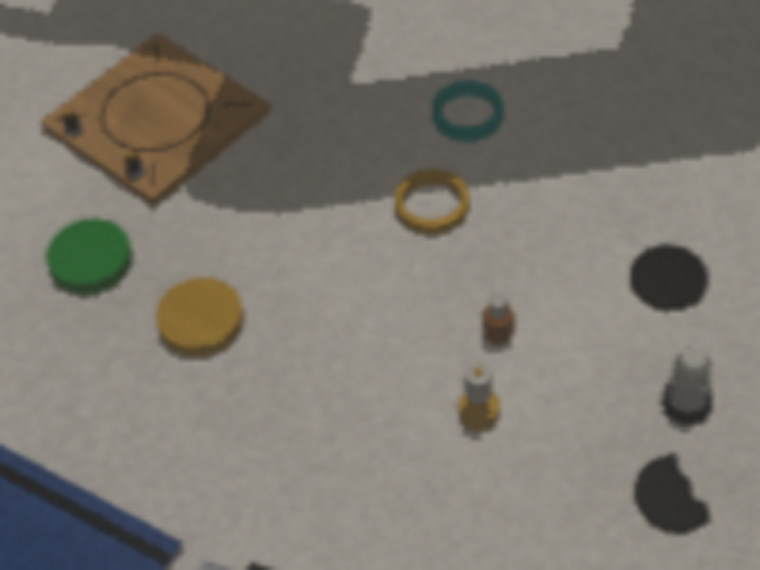

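View pics/scene0d.png

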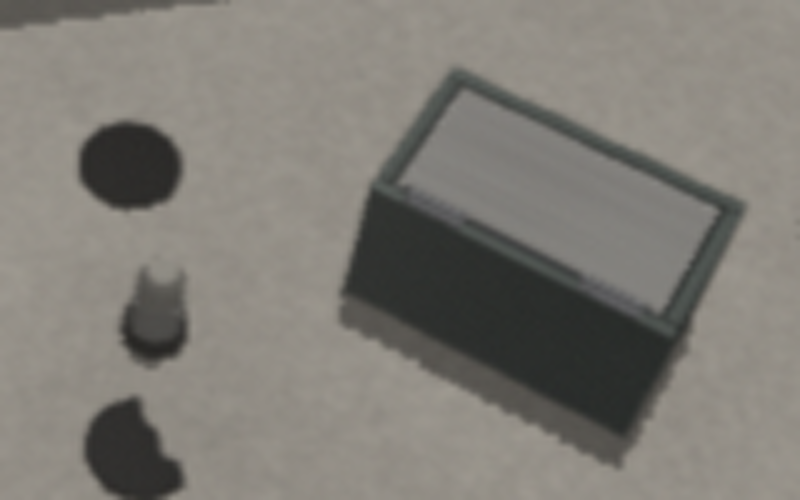

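View pics/side0c.png

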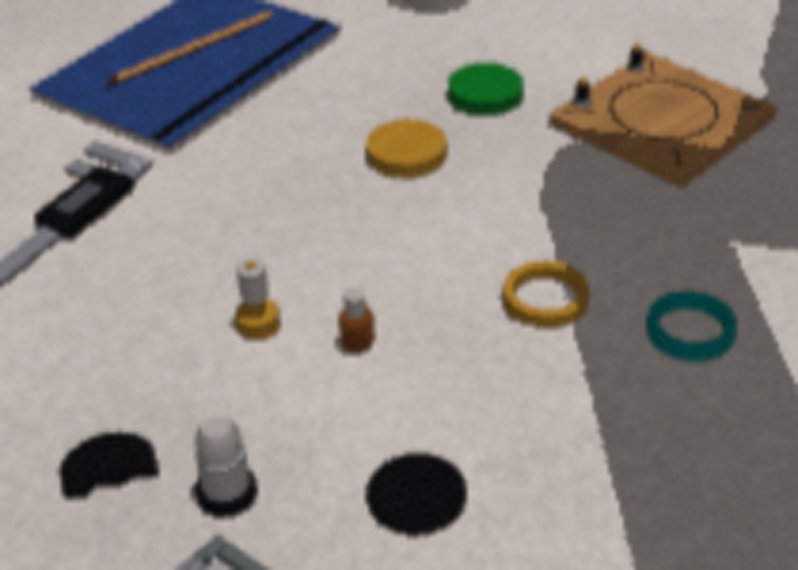

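```bash
python3 - <<'E'
from h import *
p=cv2.imread("pics/side0.png")[265:384,110:260]
cv2.imwrite("pics/side0d.png",cv2.resize(p,None,fx=5,fy=5,interpolation=cv2.INTER_CUBIC))
c=lambda x,y:(130+x/3.8,130+y/3.8)
e=lambda x,y:(280+x/5,170+y/5)
f=lambda x,y:(140+x/3.8,130+y/3.8)
def P(n,uv,z,l): print(l,n,np.round(onplane(n,uv,z)[0]*1000,1))
P("scene",c(155,112),.012,"cell"); P("side",f(664,109),.012,"cell")
for q in [(157,35),(270,105),(153,205),(42,123)]: P("scene",c(*q),.012,"platecorner")
P("scene",c(200,313),.014,"base");P("side",f(406,145),.014,"base")
P("scene",c(432,199),.012,"ring");P("side",f(545,288),.012,"ring")
P("scene",c(669,276),.006,"spec");P("side",f(416,492),.006,"spec")
P("scene",c(478,375),.050,"main");P("side",f(252,268),.050,"main")
P("scene",c(498,306),.042,"vial");P("side",f(355,297),.042,"vial")
P("scene",c(692,357),.055,"probe");P("side",f(219,428),.055,"probe")
P("scene",c(670,490),.006,"broken")
for q in [(457,68),(745,203),(678,330),(375,187)]: P("scene",e(*q),.09,"bin")
P("scene",c(90,255),.014,"green");P("scene",c(467,110),.012,"teal")
E
```

```text
cell scene [ 454.9 -313.1   12. ]
cell side [ 449.4 -317.5   12. ]
platecorner scene [ 380.9 -353.8   12. ]
platecorner scene [ 415. -235.   12.]
platecorner scene [ 536.6 -267.8   12. ]
platecorner scene [ 497.6 -387.1   12. ]
base scene [ 610.8 -187.6   14. ]
base side [ 602.6 -187.4   14. ]
ring scene [454.1 -81.6  12. ]
ring side [447.7 -84.9  12. ]
spec scene [451.1 100.5   6. ]
spec side [445.6  98.6   6. ]
main scene [607.4  20.2  50. ]
main side [599.9  17.2  50. ]
vial scene [546.    8.7  42. ]
vial side [534.6   5.6  42. ]
probe scene [545.  144.1  55. ]
probe side [539.  142.5  55. ]
broken scene [615.2 156.8   6. ]
bin scene [394.  248.9  90. ]
bin scene [425.  397.2  90. ]
bin scene [510.7 380.2  90. ]
bin scene [483.3 229.8  90. ]
green scene [ 595.5 -284.9   14. ]
teal scene [362.5 -92.9  12. ]
```

View pics/side0d.png

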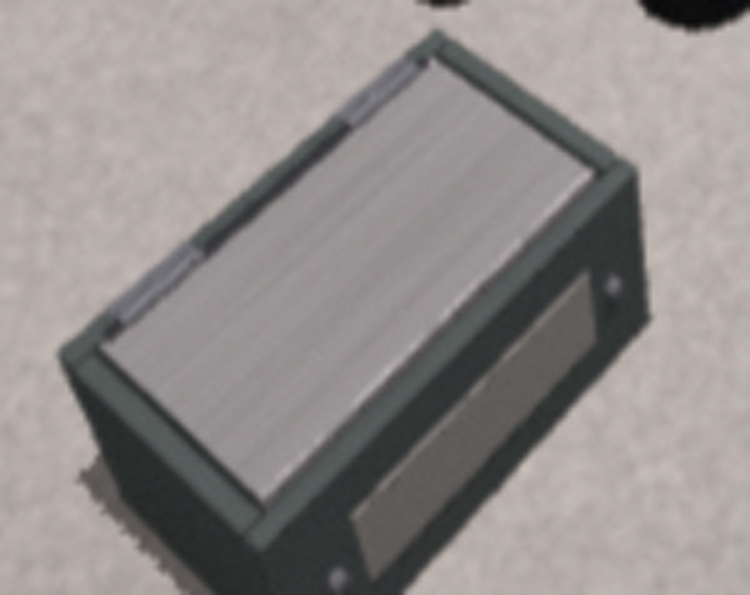

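```bash
cat >> h.py <<'E'
def Rphi(phi):
    a=np.radians(phi); z=np.array([np.cos(a),np.sin(a),0]); y=np.array([0,0,-1.]); return np.stack([np.cross(y,z),y,z],1)
def go(pos,phi=None):
    T=wpose(); Rt=T[:3,:3] if phi is None else Rphi(phi)
    d=T[:3,:3].T@(np.array(pos)-T[:3,3])*1000
    rv=R.from_matrix(T[:3,:3].T@Rt).as_rotvec(degrees=True)
    n=max(np.linalg.norm(d)/62.5,np.linalg.norm(rv)/10.7)
    print("shift",np.round(d,1).tolist(),"rot",np.round(rv,2).tolist(),"rows>=%.1f"%n)
def st():
    s=bot.read_state(); T=wpose(); z=T[:3,2]
    print("t",round(s["time_s"],2),"pos",np.round(np.array(s["position"])*1000,1),"phi %.2f"%np.degrees(np.arctan2(z[1],z[0])),"ydown",np.round(T[:3,1],4),"F",np.round(s["force"],1),"open",round(s["opening"],3),"q",np.round(s["joint_positions"],0))
def snap(name,tag):
    KP=campose(name); st(); p,d=bot.capture(name); cv2.imwrite(f"pics/{tag}.png",p[:,:,::-1]); np.savez(f"{tag}.npz",K=KP[0],P=KP[1],d=d,p=p)
    return p,d,KP
def load(tag):
    z=np.load(f"{tag}.npz"); return z["p"],z["d"],(z["K"],z["P"])
E
python3 -c "
from h import *
go([.600,.135,.22],50)"
```

```text
shift [-604.6, 24.8, -512.2] rot [0.04, -116.8, -0.11] rows>=12.7
```

Request:
jog_arm:
  motion: [-605, 25, -512, 0, -116.8, 0, -605, 25, -512, 0, -116.8, 0, -605, 25, -512, 0, -116.8, 0, -605, 25, -512, 0, -116.8, 0, -605, 25, -512, 0, -116.8, 0, -605, 25, -512, 0, -116.8, 0, -605, 25, -512, 0, -116.8, 0, -605, 25, -512, 0, -116.8, 0, -605, 25, -512, 0, -116.8, 0, -605, 25, -512, 0, -116.8, 0, -605, 25, -512, 0, -116.8, 0, -605, 25, -512, 0, -116.8, 0, -605, 25, -512, 0, -116.8, 0, -605, 25, -512, 0, -116.8, 0, -605, 25, -512, 0, -116.8, 0, -605, 25, -512, 0, -116.8, 0]

```text
time_s: 2.15
position: [0.6, 0.1332, 0.2195]
tcp_rot: [[0.765, -0.001, 0.644], [-0.644, -0.0, 0.765], [-0.001, -1.0, -0.001]]
force: [0.9, -0.3, -0.3]
opening: 0.998
```

```bash
python3 -c "
from h import *
snap('wrist','w1'); snap('scene','s1')"
```

```text
t 2.15 pos [600.  133.2 219.5] phi 49.91 ydown [-1.e-03 -3.e-04 -1.e+00] F [ 0.9 -0.3 -0.3] open 0.998 q [  2.  31.  85.  -0.  64. -48.]
t 2.2 pos [600.2 133.1 219.6] phi 49.89 ydown [-6.e-04 -2.e-04 -1.e+00] F [-0.5 -0.2 -0.3] open 1.0 q [  2.  31.  85.  -0.  64. -48.]
```

View pics/w1.png

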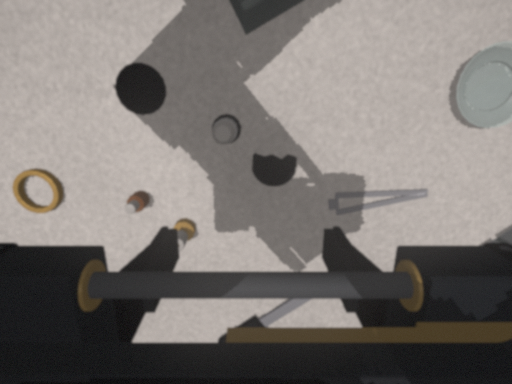

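```bash
python3 -c "
from h import *
p=cv2.imread('pics/w1.png')[130:210,200:330]
p=cv2.convertScaleAbs(p,alpha=2)
cv2.imwrite('pics/w1c.png',cv2.resize(p,None,fx=6,fy=6,interpolation=cv2.INTER_CUBIC))"
```

```text
(no output)
```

View pics/w1c.png

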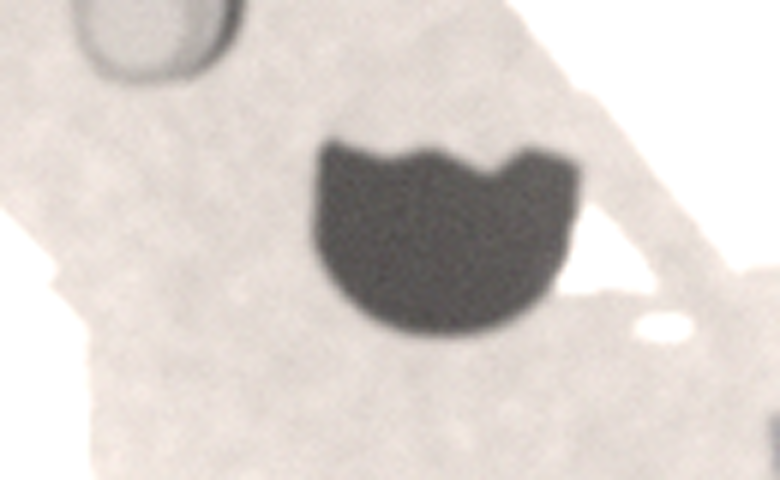

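```bash
python3 - <<'E'
from h import *
from scipy.optimize import least_squares
p,d,KP=load('w1')
c=lambda x,y:(200+(x+.5)/6-.5,130+(y+.5)/6-.5)
a=np.array([c(*q) for q in [(318,165),(315,200),(317,240),(340,285),(380,319),(445,336),(500,325),(545,295),(567,250),(576,210),(579,175)]])
W=onplane('wrist',a,.005,KP)[:,:2]
r=least_squares(lambda v:np.hypot(*(W-v[:2]).T)-.028,[.615,.157])
print(r.x,np.abs(r.fun).max())
b=onplane('wrist',np.array([c(*q) for q in [(325,138),(390,160),(432,150),(490,175),(530,150),(577,162)]]),.006,KP)[:,:2]
print(b)
# chord direction: symmetric about centre? ends of break at the rim
for e in (b[0],b[-1]):
    v=e-r.x; print("end angle",np.degrees(np.arctan2(v[1],v[0])),np.hypot(*v))
X=cloud('wrist',d,KP)
for l,(u,v) in {"brk":(273,173),"floor":(300,220),"spec":(140,88),"probe":(225,128),"ring":(30,172)}.items(): print(l,X[v,u])
E
```

```text
[0.61216757 0.16194782] 0.0018685970320849558
[[0.58652367 0.15153331]
 [0.59822436 0.15860149]
 [0.60203739 0.16625073]
 [0.61339762 0.1719456 ]
 [0.61455998 0.18113783]
 [0.62247954 0.18681207]]
end angle -157.89692768540957 0.027678000410637674
end angle 67.47471325377627 0.026917798315399866
brk [0.62094115 0.15332928 0.00505523]
floor [ 6.93817677e-01  1.40321630e-01 -4.66788240e-04]
spec [0.448788   0.10054376 0.00451246]
probe [0.54209473 0.15036    0.05370311]
ring [ 0.43157508 -0.06758366  0.01105521]
```

```bash
python3 -c "
from h import *
go([.6122,.1619,.0232],44.8)"
```

```text
shift [-9.4, 196.5, 29.7] rot [0.02, 5.09, -0.01] rows>=3.2
```

Request:
jog_arm:
  motion: [-9.4, 120, 29.7, 0, 5.1, 0, -9.4, 160, 29.7, 0, 5.1, 0, -9.4, 160, 29.7, 0, 5.1, 0, -9.4, 180, 29.7, 0, 5.1, 0, -9.4, 190, 29.7, 0, 5.1, 0, -9.4, 195, 29.7, 0, 5.1, 0, -9.4, 196, 29.7, 0, 5.1, 0, -9.4, 196, 29.7, 0, 5.1, 0]

```text
time_s: 3.25
position: [0.6133, 0.1632, 0.0247]
tcp_rot: [[0.706, 0.002, 0.708], [-0.708, 0.0, 0.706], [0.001, -1.0, 0.002]]
force: [0.2, 0.3, 0.4]
opening: 1.002
```

```bash
python3 -c "
from h import *
snap('wrist','w2')"
```

```text
t 3.25 pos [613.3 163.2  24.7] phi 44.89 ydown [ 2.1e-03  2.0e-04 -1.0e+00] F [0.2 0.3 0.4] open 1.002 q [  5.  48.  88.   0.  44. -40.]
```

View pics/w2.png

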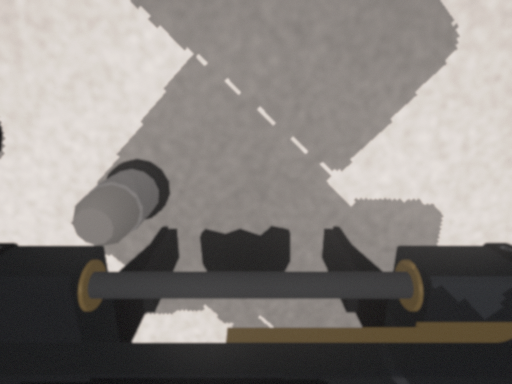

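Request:
jog_arm:
  motion: [0, 1.2, 0, 0, 0, 0, 0, 1.2, 0, 0, 0, 0]

```text
time_s: 3.55
position: [0.6125, 0.1633, 0.0225]
tcp_rot: [[0.706, 0.0, 0.708], [-0.708, 0.0, 0.706], [0.0, -1.0, 0.0]]
force: [0.5, -0.5, -0.1]
opening: 1.0
```

Request:
jog_arm:
  motion: [0, 0, 0, 0, 0, 0, 0, 0, 0, 0, 0, 0, 0, 0, 0, 0, 0, 0, 0, 0, 0, 0, 0, 0]
  gripper: 0.4

```text
time_s: 4.05
position: [0.6126, 0.1632, 0.0225]
tcp_rot: [[0.706, 0.0, 0.708], [-0.708, 0.0, 0.706], [0.0, -1.0, 0.0]]
force: [-0.5, 0.8, 1.9]
opening: 0.633
```

```bash
python3 -c "
from h import *
st();go([.450,.313,.22],-101)"
```

```text
t 4.05 pos [612.6 163.2  22.5] phi 44.89 ydown [ 3.e-04  0.e+00 -1.e+00] F [-0.5  0.8  1.9] open 0.633 q [  5.  48.  88.   0.  44. -40.]
shift [-220.9, -197.6, -9.5] rot [-0.02, 145.89, -0.01] rows>=13.6
```

Request:
jog_arm:
  motion: [0, -60, 0, 0, 0, 0, 0, -120, 0, 0, 0, 0, 0, -170, 0, 0, 0, 0, -221, -198, -9.5, 0, 146, 0, -221, -198, -9.5, 0, 146, 0, -221, -198, -9.5, 0, 146, 0, -221, -198, -9.5, 0, 146, 0, -221, -198, -9.5, 0, 146, 0, -221, -198, -9.5, 0, 146, 0, -221, -198, -9.5, 0, 146, 0, -221, -198, -9.5, 0, 146, 0, -221, -198, -9.5, 0, 146, 0, -221, -198, -9.5, 0, 146, 0, -221, -198, -9.5, 0, 146, 0, -221, -198, -9.5, 0, 146, 0, -221, -198, -9.5, 0, 146, 0, -221, -198, -9.5, 0, 146, 0, -221, -198, -9.5, 0, 146, 0, -221, -198, -9.5, 0, 146, 0]

```text
time_s: 6.42
position: [0.4496, 0.313, 0.2202]
tcp_rot: [[-0.982, -0.0, -0.191], [0.191, -0.0, -0.982], [0.0, -1.0, 0.0]]
force: [0.2, 0.2, -0.3]
opening: 0.613
```

```bash
python3 -c "
from h import *
snap('wrist','w3');snap('side','d3')"
```

```text
t 6.42 pos [449.6 313.  220.2] phi -101.01 ydown [-3.e-04 -2.e-04 -1.e+00] F [ 0.2  0.2 -0.3] open 0.613 q [ 23.  26.  95.  -0.  59. 124.]
t 6.47 pos [449.7 313.1 220.3] phi -101.03 ydown [-2.e-04 -1.e-04 -1.e+00] F [ 0.  -0.9 -0.3] open 0.608 q [ 23.  26.  95.   0.  59. 124.]
```

View pics/w3.png

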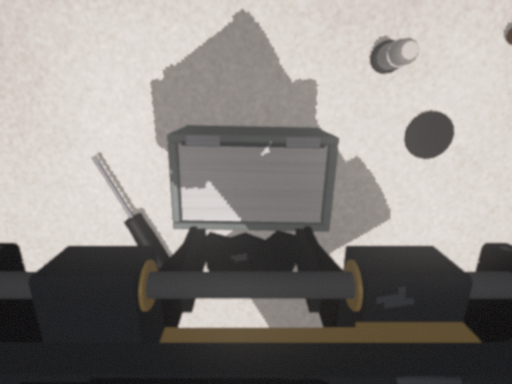

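View pics/d3.png

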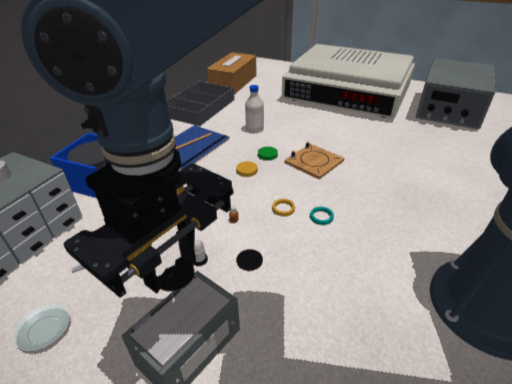

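```bash
python3 - <<'E'
from h import *
p,d,KP=load('w3')
q=cv2.convertScaleAbs(p[110:290,150:350,::-1],alpha=1.8)
cv2.imwrite('pics/w3c.png',cv2.resize(q,None,fx=3.3,fy=3.3,interpolation=cv2.INTER_CUBIC))
W=onplane('wrist',[(181,127),(326,128),(334,140),(329,229),(174,227),(171,138)],.09,KP);print(W)
E
```

```text
[[0.51843431 0.36353967 0.09      ]
 [0.49310833 0.23764128 0.09      ]
 [0.48121095 0.23181931 0.09      ]
 [0.3951935  0.24600425 0.09      ]
 [0.42632863 0.39531391 0.09      ]
 [0.51078308 0.37483416 0.09      ]]
```

View pics/w3c.png

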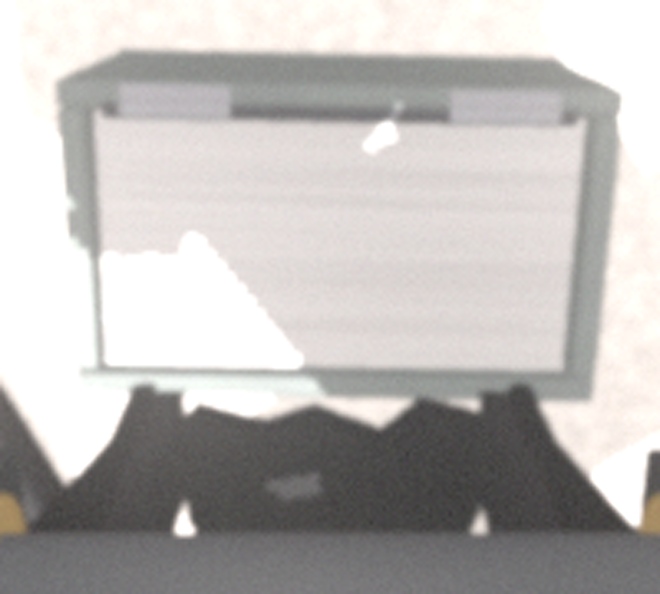

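```bash
python3 - <<'E'
from h import *
p,d,KP=load('w3')
c=lambda x,y:(150+x/3.3,110+y/3.3)
W=onplane('wrist',[c(*q) for q in [(62,88),(617,95),(588,398),(83,385)]],.09,KP)[:,:2];print(W,W.mean(0))
for i in range(4):
    e=W[(i+1)%4]-W[i]; print(np.hypot(*e),np.degrees(np.arctan2(e[1],e[0])))
W=onplane('wrist',[c(*q) for q in [(95,108),(588,117),(566,372),(100,368)]],.09,KP)[:,:2];print(W.mean(0))
go([*(np.array([.453,.3145])),.08],-101.5)
E
```

```text
[[0.51230289 0.37645728]
 [0.48178121 0.2290933 ]
 [0.39362221 0.24699082]
 [0.42645835 0.39410784]] [0.45354116 0.31166231]
0.15049158636450186 -101.70151446449414
0.0899573860708655 168.52411185141185
0.15073696074685997 77.41795768684727
0.087640329091557 -11.61870262279728
[0.45419276 0.31168368]
shift [-2.9, 140.3, -2.1] rot [-0.0, 0.45, 0.01] rows>=2.2
```

```bash
python3 - <<'E'
from h import *
st();go([.4530,.3120,.065],-102)
E
```

```text
t 6.53 pos [449.7 313.  220.3] phi -101.05 ydown [-1.e-04 -1.e-04 -1.e+00] F [-0.2  0.4 -0.6] open 0.614 q [ 23.  26.  95.   0.  59. 124.]
shift [-3.4, 155.3, 0.4] rot [-0.0, 0.95, 0.01] rows>=2.5
```

Request:
jog_arm:
  motion: [-3.4, 50, 0.4, 0, 1, 0, -3.4, 85, 0.4, 0, 1, 0, -3.4, 100, 0.4, 0, 1, 0, -3.4, 110, 0.4, 0, 1, 0, -3.4, 120, 0.4, 0, 1, 0, -3.4, 130, 0.4, 0, 1, 0, -3.4, 140, 0.4, 0, 1, 0, -3.4, 150, 0.4, 0, 1, 0, -3.4, 156, 0.4, 0, 1, 0, -3.4, 156, 0.4, 0, 1, 0, -3.4, 156, 0.4, 0, 1, 0]

```text
time_s: 7.9
position: [0.4524, 0.3119, 0.0641]
tcp_rot: [[-0.978, -0.001, -0.21], [0.21, -0.001, -0.978], [0.001, -1.0, 0.001]]
force: [-1.0, -0.9, 0.4]
opening: 0.614
```

```bash
python3 -c "
from h import *
p,d,KP=snap('wrist','w4')
cv2.imwrite('pics/w4.png',cv2.convertScaleAbs(p[:,:,::-1],alpha=2))"
```

```text
t 7.9 pos [452.4 311.9  64.1] phi -102.10 ydown [-1.5e-03 -5.0e-04 -1.0e+00] F [-1.  -0.9  0.4] open 0.614 q [ 23.  40. 101.   0.  39. 125.]
```

View pics/w4.png

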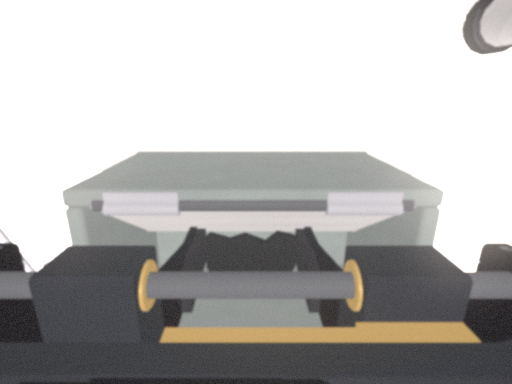

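Request:
jog_arm:
  motion: [0, 0, 0, 0, 0, 0, 0, 0, 0, 0, 0, 0, 0, 0, 0, 0, 0, 0, 0, 0, 0, 0, 0, 0, 0, 0, 0, 0, 0, 0, 0, 0, 0, 0, 0, 0]
  gripper: 1.0

```text
time_s: 8.7
position: [0.4531, 0.312, 0.0644]
tcp_rot: [[-0.978, 0.0, -0.21], [0.21, 0.0, -0.978], [-0.0, -1.0, -0.0]]
force: [-0.5, -0.2, 0.8]
opening: 0.996
```

```bash
python3 -c "
from h import *
p,d,KP=snap('wrist','w5')
cv2.imwrite('pics/w5.png',cv2.convertScaleAbs(p[:,:,::-1],alpha=2))"
```

```text
t 8.7 pos [453.1 312.   64.4] phi -102.11 ydown [ 0.  0. -1.] F [-0.5 -0.2  0.8] open 0.996 q [ 23.  40. 101.  -0.  39. 125.]
```

View pics/w5.png

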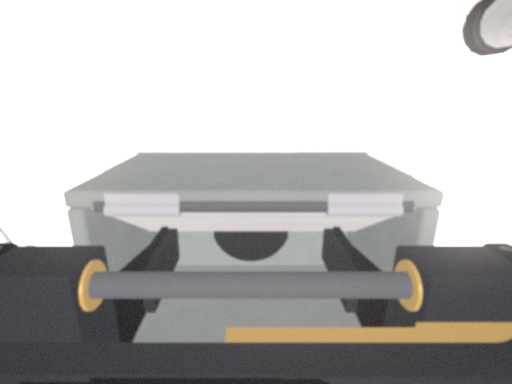

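```bash
python3 - <<'E'
from h import *
p,d,KP=load('w5')
X=cloud('wrist',d,KP)
o=np.array([.4535,.3117]);ex=np.array([.978,-.208]);ey=np.array([.208,.978])
for v in [198,206,212,216,220,226,230,234,240,250,258,262,268,272]:
    for u in (205,250):
        q=X[v,u]; r=q[:2]-o; print(v,u,"x %.0f y %.0f z %.0f"%(r@ex*1000,r@ey*1000,q[2]*1000),end=' | ')
    print()
E
```

```text
198 205 x 44 y 20 z 89 | 198 250 x 44 y 2 z 89 | 
206 205 x 41 y 20 z 90 | 206 250 x 41 y 2 z 90 | 
212 205 x 34 y 22 z 80 | 212 250 x 34 y 2 z 80 | 
216 205 x 28 y 23 z 70 | 216 250 x 28 y 2 z 71 | 
220 205 x 22 y 25 z 61 | 220 250 x 22 y 2 z 61 | 
226 205 x 10 y 28 z 42 | 226 250 x 10 y 2 z 40 | 
230 205 x 0 y 31 z 25 | 230 250 x -0 y 2 z 25 | 
234 205 x -13 y 35 z 4 | 234 250 x -11 y 2 z 8 | 
240 205 x -18 y 35 z 3 | 240 250 x -15 y 2 z 9 | 
250 205 x -26 y 35 z 4 | 250 250 x -24 y 2 z 9 | 
258 205 x -33 y 36 z 4 | 258 250 x -30 y 2 z 9 | 
262 205 x -36 y 36 z 4 | 262 250 x -37 y 2 z 3 | 
268 205 x -39 y 36 z 7 | 268 250 x -39 y 2 z 8 | 
272 205 x 32 y 15 z 125 | 272 250 x 33 y 2 z 126 |
```

```bash
python3 - <<'E'
from h import *
go([.6053,-.1885,.20],-107)
E
```

```text
shift [-253.8, -135.6, 457.5] rot [-0.0, 4.89, -0.0] rows>=8.6
```

Request:
jog_arm:
  motion: [0, -30, 0, 0, 0, 0, 0, -60, 0, 0, 0, 0, 0, -100, 0, 0, 0, 0, 0, -136, 0, 0, 0, 0, -254, -136, 457, 0, 5, 0, -254, -136, 457, 0, 5, 0, -254, -136, 457, 0, 5, 0, -254, -136, 457, 0, 5, 0, -254, -136, 457, 0, 5, 0, -254, -136, 457, 0, 5, 0, -254, -136, 457, 0, 5, 0, -254, -136, 457, 0, 5, 0, -254, -136, 457, 0, 5, 0, -254, -136, 457, 0, 5, 0, -254, -136, 457, 0, 5, 0]

```text
time_s: 10.62
position: [0.6047, -0.186, 0.2]
tcp_rot: [[-0.956, -0.002, -0.293], [0.293, 0.002, -0.956], [0.002, -1.0, -0.001]]
force: [0.0, 0.9, 0.6]
opening: 0.998
```

```bash
python3 -c "
from h import *
snap('wrist','w6');snap('scene','s6')
p=cv2.imread('pics/s6.png')[170:270,280:440]
cv2.imwrite('pics/s6c.png',cv2.resize(p,None,fx=4,fy=4))"
```

```text
t 10.62 pos [ 604.7 -186.   200. ] phi -107.04 ydown [-0.0019  0.0017 -1.    ] F [0.  0.9 0.6] open 0.998 q [-27.  34.  83.   0.  63.  80.]
t 10.68 pos [ 604.8 -185.7  200.1] phi -106.99 ydown [-0.0016  0.0013 -1.    ] F [-0.6  0.6  0.1] open 0.999 q [-27.  34.  83.   0.  63.  80.]
```

View pics/w6.png

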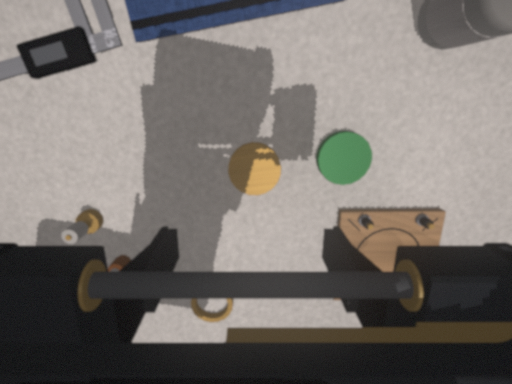

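View pics/s6c.png

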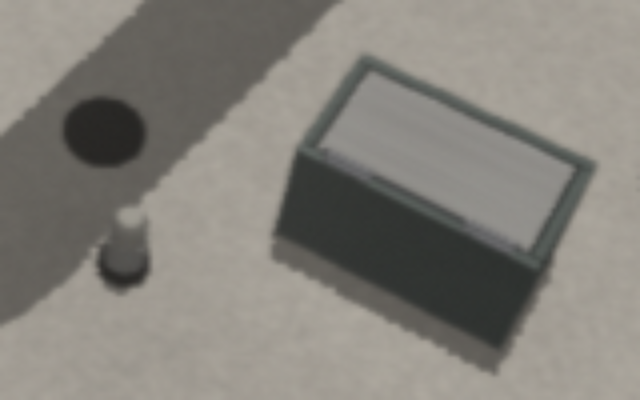

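```bash
cat >> h.py <<'E'
def hull(KP,c,r,z0,z1):
    a=np.linspace(0,2*np.pi,90,endpoint=False)
    X=np.concatenate([np.c_[c[0]+r*np.cos(a),c[1]+r*np.sin(a),0*a+z] for z in (z0,z1)])
    return cv2.convexHull(proj('',X,KP).astype(np.float32))[:,0]
def cent(h):
    m=cv2.moments(h.reshape(-1,1,2)); return np.array([m['m10'],m['m01']])/m['m00'],m['m00']
def cylfit(mask,KP,r,z0,z1,c0):
    """mask: filled silhouette (uint8). match centroid of biggest blob"""
    cs,_=cv2.findContours(mask,cv2.RETR_EXTERNAL,cv2.CHAIN_APPROX_NONE); k=max(cs,key=cv2.contourArea)
    f=np.zeros(mask.shape,np.uint8); cv2.drawContours(f,[cv2.convexHull(k)],-1,1,-1)
    v,u=np.nonzero(f); m=np.array([u.mean(),v.mean()]); A=len(u)
    from scipy.optimize import fsolve
    c=fsolve(lambda c:cent(hull(KP,c,r,z0,z1))[0]-m,c0)
    print("centroid",m.round(1),"area",A,"model",cent(hull(KP,c,r,z0,z1))[1].round(0),"-> c",np.round(c*1000,1))
    return c
E
python3 - <<'E'
from h import *
p,d,KP=load('w6')
q=p[120:220,200:320,::-1]
cv2.imwrite('pics/w6c.png',cv2.resize(q,None,fx=6,fy=6,interpolation=cv2.INTER_CUBIC))
hsv=cv2.cvtColor(p,cv2.COLOR_RGB2HSV)
m=((hsv[...,0]<35)&(hsv[...,0]>10)&(hsv[...,1]>90)).astype(np.uint8); m[:,:200]=0;m[:,310:]=0;m[:125]=0;m[210:]=0
c=cylfit(m,KP,.03,0,.014,[.607,-.188])
cv2.imwrite('pics/w6m.png',m*255)
m2=((hsv[...,0]>40)&(hsv[...,0]<80)&(hsv[...,1]>100)).astype(np.uint8)
cylfit(m2,KP,.03,0,.014,[.59,-.28])
E
```

```text
Traceback (most recent call last):
  File "h.py", line 55, in cylfit
    print("centroid",m.round(1),"area",A,"model",cent(hull(KP,c,r,z0,z1))[1].round(0),"-> c",np.round(c*1000,1))
                                                 ^^^^^^^^^^^^^^^^^^^^^^^^^^^^^^^^^
AttributeError: 'float' object has no attribute 'round'
```

View pics/w6c.png

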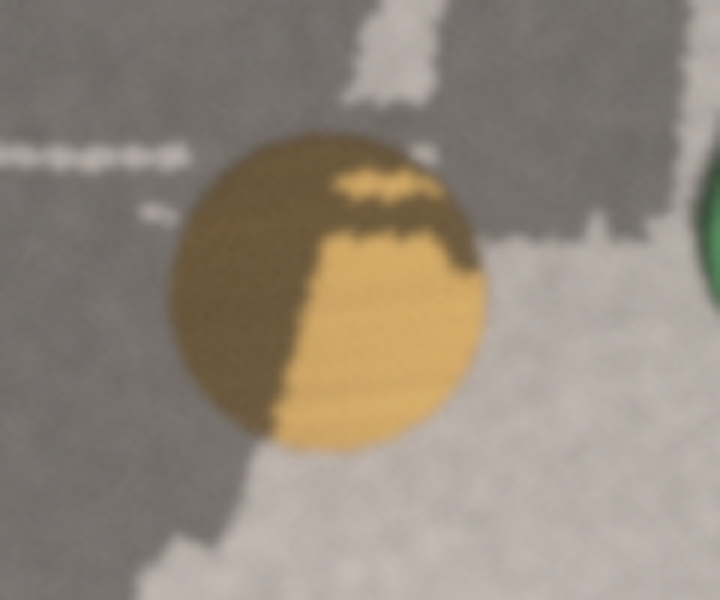

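```bash
sed -i 's/\[1\].round(0)/[1]/' h.py
python3 - <<'E'
from h import *
p,d,KP=load('w6')
hsv=cv2.cvtColor(p,cv2.COLOR_RGB2HSV)
m=((hsv[...,0]<35)&(hsv[...,0]>10)&(hsv[...,1]>90)).astype(np.uint8); m[:,:200]=0;m[:,310:]=0;m[:125]=0;m[210:]=0
c=cylfit(m,KP,.03,0,.014,[.607,-.188])
m2=((hsv[...,0]>40)&(hsv[...,0]<80)&(hsv[...,1]>100)).astype(np.uint8)
cylfit(m2,KP,.03,0,.014,[.59,-.28])
go([c[0],c[1],.0245],-107)
E
```

```text
centroid [254.3 168.6] area 2114 model 2289.8986439314904 -> c [ 608.5 -190.4]
centroid [347. 177.] area 1 model 2345.9121705447324 -> c [ 567.9 -288.6]
shift [-5.0, 175.8, 3.5] rot [0.03, 0.02, 0.08] rows>=2.8
```

Request:
jog_arm:
  motion: [-4.5, 60, 3.3, 0, 0, 0, -4.5, 110, 3.3, 0, 0, 0, -4.5, 140, 3.3, 0, 0, 0, -4.5, 160, 3.3, 0, 0, 0, -4.5, 170, 3.3, 0, 0, 0, -4.5, 175.5, 3.3, 0, 0, 0, -4.5, 175.5, 3.3, 0, 0, 0, -4.5, 175.5, 3.3, 0, 0, 0]
  gripper: 0.9

```text
time_s: 11.72
position: [0.6096, -0.1929, 0.0259]
tcp_rot: [[-0.956, 0.002, -0.294], [0.294, -0.001, -0.956], [-0.002, -1.0, 0.0]]
force: [0.1, 0.2, -0.2]
opening: 0.901
```

Request:
jog_arm:
  motion: [0, 0, 0, 0, 0, 0, 0, 0, 0, 0, 0, 0, 0, 0, 0, 0, 0, 0, 0, 0, 0, 0, 0, 0]
  gripper: 0.5

```text
time_s: 12.22
position: [0.609, -0.1925, 0.0251]
tcp_rot: [[-0.956, 0.0, -0.294], [0.294, 0.0, -0.956], [-0.0, -1.0, -0.0]]
force: [-0.3, 0.1, 1.9]
opening: 0.676
```

```bash
python3 -c "
from h import *
snap('wrist','w7');go([.450,-.3155,.2],-107)"
```

```text
t 12.22 pos [ 609.  -192.5   25.1] phi -107.12 ydown [ 3.e-04  1.e-04 -1.e+00] F [-0.3  0.1  1.9] open 0.676 q [-28.  48.  88.   0.  44.  80.]
shift [115.7, -174.9, 164.3] rot [0.0, -0.12, -0.02] rows>=4.3
```

View pics/w7.png

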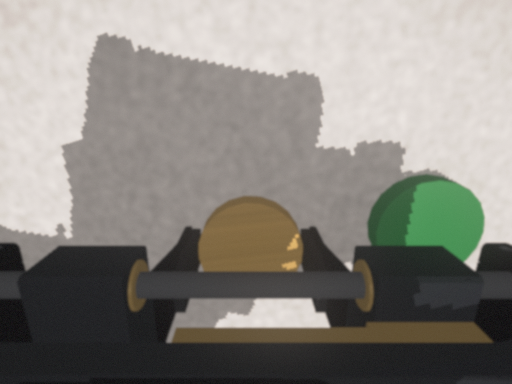

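Request:
jog_arm:
  motion: [0, -60, 0, 0, 0, 0, 0, -120, 0, 0, 0, 0, 116, -175, 164, 0, 0, 0, 116, -175, 164, 0, 0, 0, 116, -175, 164, 0, 0, 0, 116, -175, 164, 0, 0, 0, 116, -175, 164, 0, 0, 0, 116, -175, 164, 0, 0, 0, 116, -175, 164, 0, 0, 0, 116, -175, 164, 0, 0, 0]

```text
time_s: 13.52
position: [0.4505, -0.3143, 0.1993]
tcp_rot: [[-0.956, -0.0, -0.292], [0.292, 0.001, -0.956], [0.001, -1.0, -0.001]]
force: [0.7, 0.5, -3.1]
opening: 0.678
```

```bash
python3 -c "
from h import *
p,d,KP=snap('wrist','w8')
p7=load('w7')[0]
a=cv2.resize(cv2.convertScaleAbs(p7[185:275,180:320,::-1],alpha=1.8),None,fx=5,fy=5,interpolation=cv2.INTER_CUBIC)
cv2.imwrite('pics/w7c.png',a)
"
```

```text
t 13.53 pos [ 450.5 -314.3  199.3] phi -107.00 ydown [-5.e-04  7.e-04 -1.e+00] F [ 0.7  0.5 -3.1] open 0.678 q [-47.  28.  96.   0.  57.  60.]
```

View pics/w8.png

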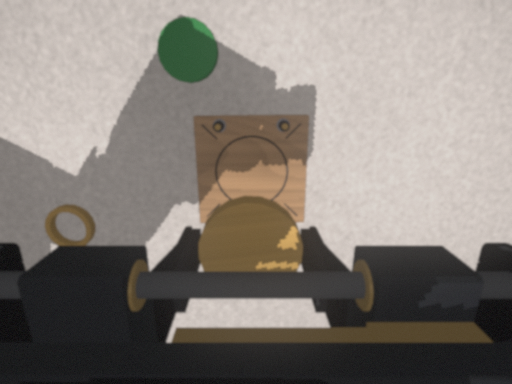

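View pics/w7c.png

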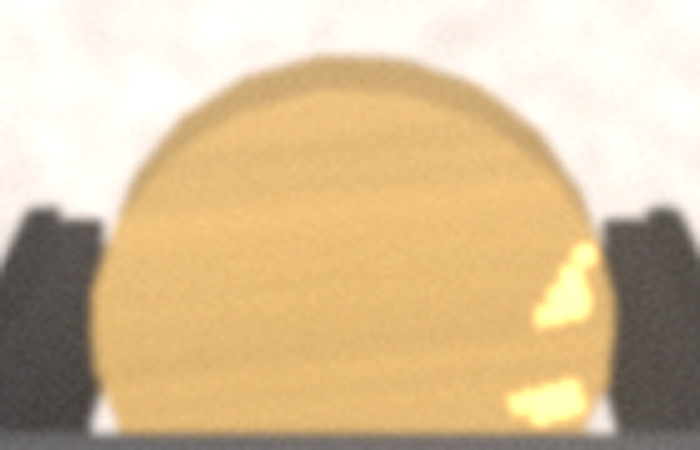

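```bash
python3 - <<'E'
from h import *
from scipy.optimize import least_squares
p,d,KP=load('w7')
c=lambda x,y:(180+x/5,185+y/5)
a=[c(*q) for q in [(130,198),(200,130),(270,100),(355,88),(440,100),(520,145),(580,205),(614,300),(92,300)]]
W=onplane('',a,.014,KP)[:,:2]
r=least_squares(lambda v:np.hypot(*(W-v[:2]).T)-.030,[.609,-.19]); print("disc w7",r.x,np.abs(r.fun).max())
T7=KP[1]
d7=r.x-np.array([.6090,-.1925]); Rr=Rphi(-107.1)
print("tool x,z of disc",d7@Rr[:2,0]*1000,d7@Rr[:2,2]*1000)
p,d,KP=load('w8')
q=p[100:235,180:325,::-1]
cv2.imwrite('pics/w8c.png',cv2.resize(cv2.convertScaleAbs(q,alpha=1.5),None,fx=5,fy=4.4,interpolation=cv2.INTER_CUBIC))
E
```

```text
disc w7 [ 0.60855807 -0.19112943] 0.0004527994506083738
tool x,z of disc 0.8253917472142523 -1.1800350439110865
```

View pics/w8c.png

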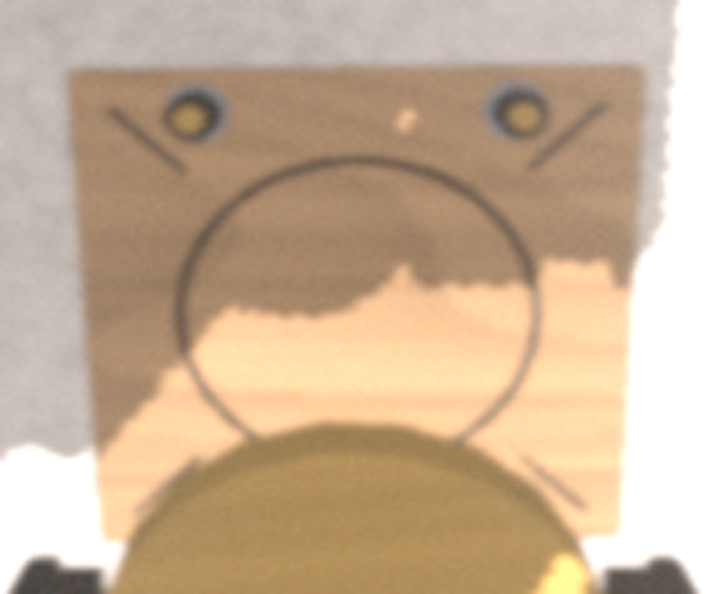

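```bash
python3 - <<'E'
from h import *
from scipy.optimize import least_squares
p,d,KP=load('w8')
c=lambda x,y:(180+x/5,100+y/4.4)
a=[c(*q) for q in [(178,310),(540,310),(357,157),(211,220),(280,171),(440,173),(505,220),(184,350),(536,350),(250,437),(465,437)]]
W=onplane('',a,.012,KP)[:,:2]
r=least_squares(lambda v:np.hypot(*(W-v[:2]).T)-v[2],[.45,-.315,.04]); print("cell",r.x,np.abs(r.fun).max())
C=onplane('',[c(*q) for q in [(70,70),(643,66),(618,537),(107,537)]],.012,KP)[:,:2]; print(C.mean(0),C)
for i in range(4):
    e=C[(i+1)%4]-C[i]; print(np.hypot(*e),np.degrees(np.arctan2(e[1],e[0])))
X=cloud('wrist',d,KP); 
for u,v in [(250,150),(230,160),(270,160)]: print(X[v,u])
E
```

```text
cell [ 0.45284093 -0.31518825  0.04072584] 0.0003002475463608073
[ 0.45329297 -0.31549492] [[ 0.5294163  -0.27437028]
 [ 0.4948242  -0.39088236]
 [ 0.37681908 -0.35627308]
 [ 0.41211232 -0.24045394]]
0.12153879778052386 -106.53599939144014
0.12297565194457327 163.6543096866328
0.12107718634500399 73.05259739779052
0.12210872777061363 -16.126274505915998
[ 0.47708303 -0.32052184  0.01055336]
[ 0.4727292  -0.29582745  0.00966973]
[ 0.45970006 -0.33856451  0.00971058]
```

```bash
python3 -c "
from h import *
st();go([.4534,-.3167,.0381],-106.6)"
```

```text
t 13.57 pos [ 450.3 -314.4  199.5] phi -107.02 ydown [-4.e-04  5.e-04 -1.e+00] F [-0.3  0.8 -2.4] open 0.679 q [-47.  28.  96.   0.  57.  60.]
shift [-3.7, 161.4, 1.3] rot [0.02, -0.42, 0.03] rows>=2.6
```

Request:
jog_arm:
  motion: [-3.7, 50, 1.3, 0, -0.4, 0, -3.7, 100, 1.3, 0, -0.4, 0, -3.7, 130, 1.3, 0, -0.4, 0, -3.7, 145, 1.3, 0, -0.4, 0, -3.7, 155, 1.3, 0, -0.4, 0, -3.7, 160, 1.3, 0, -0.4, 0, -3.7, 161.4, 1.3, 0, -0.4, 0, -3.7, 161.4, 1.3, 0, -0.4, 0, -3.7, 161.4, 1.3, 0, -0.4, 0]

```text
time_s: 14.7
position: [0.4532, -0.3178, 0.0391]
tcp_rot: [[-0.958, 0.001, -0.288], [0.288, -0.001, -0.958], [-0.001, -1.0, 0.001]]
force: [-0.7, 0.7, -2.9]
opening: 0.677
```

```bash
python3 -c "
from h import *
snap('wrist','w9')
go([.4534,-.3167,.0370],-106.6)"
```

```text
t 14.7 pos [ 453.2 -317.8   39.1] phi -106.71 ydown [ 9.e-04 -9.e-04 -1.e+00] F [-0.7  0.7 -2.9] open 0.677 q [-47.  43. 101.   0.  37.  60.]
shift [0.1, 2.0, -1.1] rot [-0.03, -0.11, -0.05] rows>=0.0
```

View pics/w9.png

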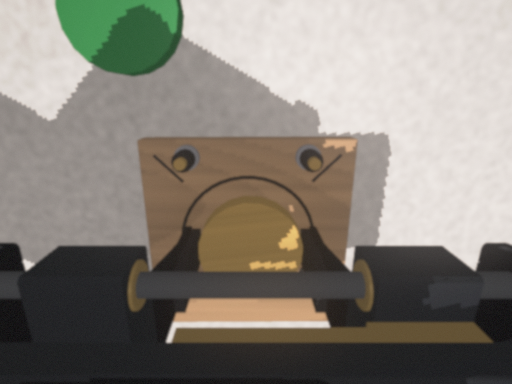

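```bash
python3 - <<'E'
from h import *
p,d,KP=load('w9')
q=p[130:270,130:365,::-1]
cv2.imwrite('pics/w9c.png',cv2.resize(cv2.convertScaleAbs(q,alpha=2.2),None,fx=3.4,fy=4,interpolation=cv2.INTER_CUBIC))
E
```

```text
(no output)
```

View pics/w9c.png

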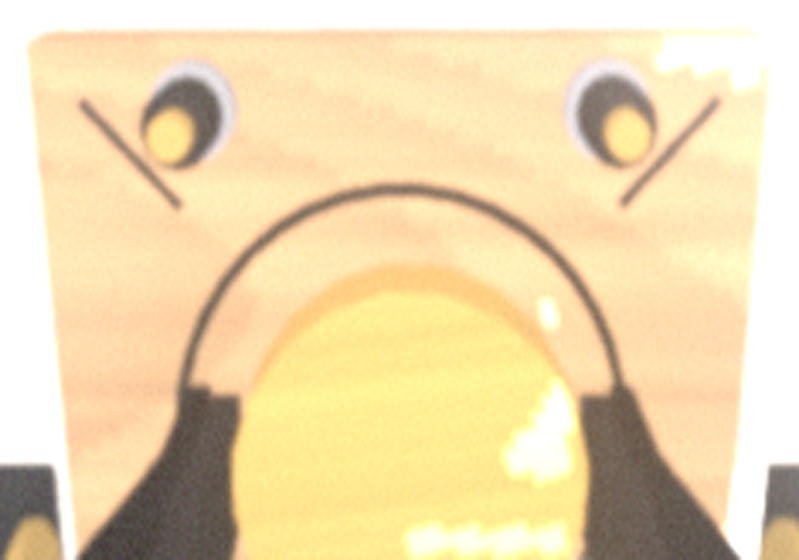

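```bash
python3 - <<'E'
from h import *
from scipy.optimize import least_squares
p,d,KP=load('w9')
c=lambda x,y:(130+x/3.4,130+y/4)
Rr=Rphi(-106.7); t=np.array([.4532,-.3178])
def f(pts,z,r):
    W=onplane('',[c(*q) for q in pts],z,KP)[:,:2]
    s=least_squares(lambda v:np.hypot(*(W-v[:2]).T)-v[2],[.45,-.315,r]); v=s.x[:2]-t
    print(s.x,np.abs(s.fun).max(),"tool x %.2f z %.2f"%(v@Rr[:2,0]*1000,v@Rr[:2,2]*1000))
f([(183,380),(215,304),(255,247),(310,207),(400,188),(490,207),(545,243),(585,302),(617,380)],.012,.04)
f([(250,385),(280,338),(320,307),(370,292),(410,289),(460,296),(520,328),(556,372),(588,460),(234,460)],.028,.03)
E
```

```text
[ 0.45376902 -0.31507092  0.03952278] 0.0005549871379430318 tool x 0.24 z -2.78
[ 0.45400972 -0.31652704  0.02946834] 0.0005823484421784361 tool x -0.41 z -1.45
```

Request:
jog_arm:
  motion: [0.6, 0, -1.2, 0, 0, 0, 0.6, 1, -1.2, 0, 0, 0, 0.6, 2, -1.2, 0, 0, 0, 0.6, 2, -1.2, 0, 0, 0]

```text
time_s: 15.25
position: [0.4527, -0.3161, 0.0371]
tcp_rot: [[-0.958, 0.0, -0.287], [0.287, 0.0, -0.958], [0.0, -1.0, -0.0]]
force: [-2.1, 1.2, 4.0]
opening: 0.682
```

```bash
python3 -c "
from h import *
st()"
```

```text
t 15.25 pos [ 452.7 -316.1   37.1] phi -106.70 ydown [ 0.  0. -1.] F [-2.1  1.2  4. ] open 0.682 q [-47.  43. 101.   0.  36.  60.]
```

Request:
jog_arm:
  motion: [0, 0, 0, 0, 0, 0, 0, 0, 0, 0, 0, 0, 0, 0, 0, 0, 0, 0]
  gripper: 0.9

```text
time_s: 15.62
position: [0.4528, -0.3163, 0.0363]
tcp_rot: [[-0.958, 0.0, -0.288], [0.288, -0.0, -0.958], [-0.0, -1.0, 0.0]]
force: [0.3, 0.1, 0.4]
opening: 0.877
```

Request:
jog_arm:
  motion: [0, -60, 0, 0, 0, 0, 0, -115, 0, 0, 0, 0, 0, -160, 0, 0, 0, 0, 0, -160, 0, 0, 0, 0, 0, -160, 0, 0, 0, 0]

```text
time_s: 16.25
position: [0.4522, -0.3157, 0.1959]
tcp_rot: [[-0.958, -0.001, -0.287], [0.287, 0.001, -0.958], [0.001, -1.0, -0.001]]
force: [0.0, -0.7, 0.7]
opening: 0.901
```

```bash
python3 -c "
from h import *
p,d,KP=snap('wrist','w10')
q=p[100:240,180:325,::-1]
cv2.imwrite('pics/w10c.png',cv2.resize(cv2.convertScaleAbs(q,alpha=1.7),None,fx=5,fy=4,interpolation=cv2.INTER_CUBIC))
go([.4465,.0985,.17],-107)"
```

```text
t 16.25 pos [ 452.2 -315.7  195.9] phi -106.71 ydown [-9.e-04  9.e-04 -1.e+00] F [ 0.  -0.7  0.7] open 0.901 q [-47.  28.  96.  -0.  56.  60.]
shift [124.1, 26.0, -394.8] rot [0.08, 0.29, 0.15] rows>=6.6
```

View pics/w10c.png

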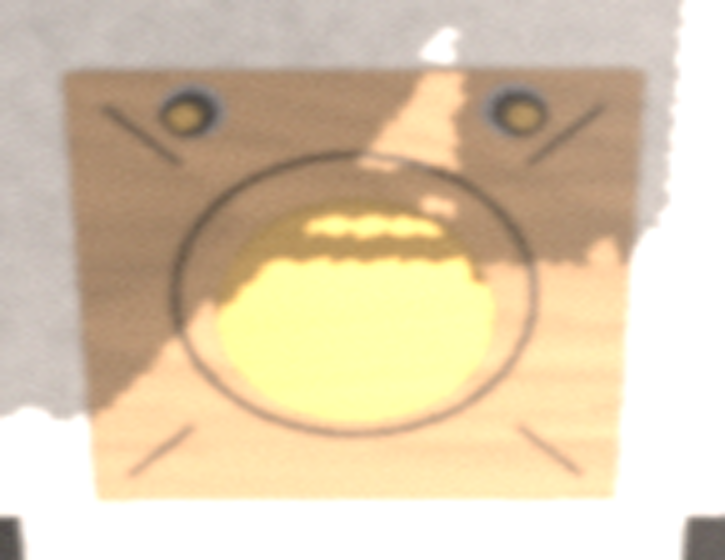

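```bash
python3 - <<'E'
from h import *
from scipy.optimize import least_squares
p,d,KP=load('w10')
c=lambda x,y:(180+x/5,100+y/4)
Rr=Rphi(-106.7); t=np.array([.4522,-.3157])
def f(pts,z,r,fix):
    W=onplane('',[c(*q) for q in pts],z,KP)[:,:2]
    s=least_squares(lambda v:np.hypot(*(W-v[:2]).T)-(r if fix else v[2]),[.45,-.315,r]); v=s.x[:2]-t
    print(s.x,np.abs(s.fun).max(),"tool x %.2f z %.2f"%(v@Rr[:2,0]*1000,v@Rr[:2,2]*1000))
f([(172,290),(537,290),(355,152),(355,434),(250,175),(460,175),(250,407),(460,407)],.012,.04,0)
f([(216,315),(495,315),(355,424),(250,384),(462,384)],.026,.03,0)
E
```

```text
[ 0.4532982  -0.31522908  0.04056281] 0.0004767236130125141 tool x -0.92 z -0.77
[ 0.45096203 -0.31474349  0.0298042 ] 0.00027873676928294455 tool x 1.46 z -0.56
```

```bash
python3 - <<'E'
from h import *
p,d,KP=load('w10')
q=p[130:215,205:300,::-1]
cv2.imwrite('pics/w10d.png',cv2.resize(q,None,fx=7,fy=7,interpolation=cv2.INTER_CUBIC))
hsv=cv2.cvtColor(p,cv2.COLOR_RGB2HSV)
for v in range(196,212): print(v,p[v,250],hsv[v,250], p[v,240],hsv[v,240])
E
```

```text
196 [211 168 102] [ 18 132 211] [203 161  99] [ 18 131 203]
197 [214 171 105] [ 18 130 214] [206 165 101] [ 18 130 206]
198 [212 170 103] [ 18 131 212] [208 167 101] [ 18 131 208]
199 [212 169 104] [ 18 130 212] [208 167 101] [ 18 131 208]
200 [208 167 102] [ 18 130 208] [205 164 101] [ 18 129 205]
201 [205 163  99] [ 18 132 205] [199 159 100] [ 18 127 199]
202 [205 165 101] [ 18 129 205] [185 149  98] [ 18 120 185]
203 [201 161 100] [ 18 128 201] [171 136  98] [ 16 109 171]
204 [186 149  98] [ 17 121 186] [159 128  97] [ 15  99 159]
205 [170 136  98] [ 16 108 170] [142 115  91] [ 14  92 142]
206 [158 126  96] [ 15 100 158] [123 101  82] [ 14  85 123]
207 [139 113  90] [ 14  90 139] [128 105  86] [ 14  84 128]
208 [123 101  83] [ 14  83 123] [146 118  94] [ 14  91 146]
209 [138 111  89] [ 13  91 138] [162 128  99] [ 14  99 162]
210 [157 126  99] [ 14  94 157] [163 130 101] [ 14  97 163]
211 [165 131 101] [ 14  99 165] [164 130 101] [ 14  98 164]
```

View pics/w10d.png

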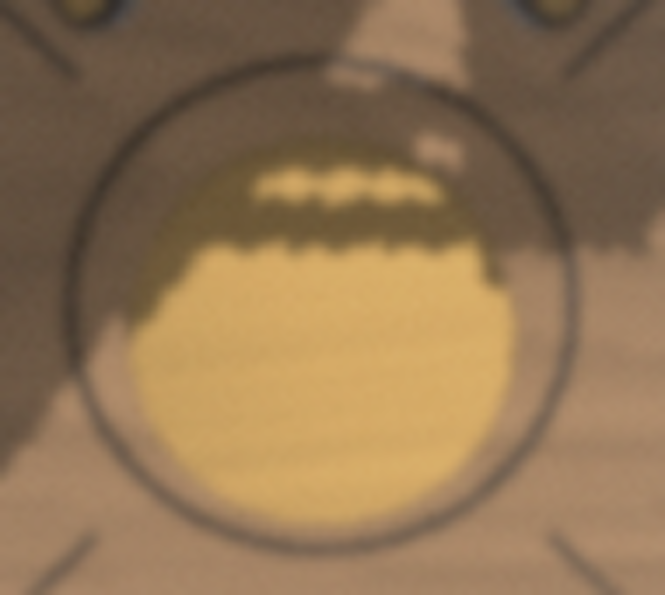

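```bash
python3 - <<'E'
from h import *
p,d,KP=load('w10')
Rr=Rphi(-106.7)
for dx in (-2.5,-1.5,0,1.5,2.5):
  c=np.array([.4533,-.31523])+Rr[:2,0]*dx/1000
  h=hull(KP,c,.03,.012,.026); print(dx,"disc l,r,t,b",h[:,0].min().round(1),h[:,0].max().round(1),h[:,1].min().round(1),h[:,1].max().round(1))
h=hull(KP,[.4533,-.31523],.04,.012,.012); print(h[:,0].min().round(1),h[:,0].max().round(1),h[:,1].min().round(1),h[:,1].max().round(1))
E
```

```text
-2.5 disc l,r,t,b 222.8 279.1 145.1 201.8
-1.5 disc l,r,t,b 222.8 279.1 146.0 202.6
0 disc l,r,t,b 222.9 279.0 147.4 203.9
1.5 disc l,r,t,b 222.9 279.0 148.8 205.2
2.5 disc l,r,t,b 222.9 279.0 149.7 206.0
215.0 286.9 138.1 207.9
```

Request:
jog_arm:
  motion: [124, 20, -395, 0, 0.3, 0, 124, 20, -395, 0, 0.3, 0, 124, 20, -395, 0, 0.3, 0, 124, 20, -395, 0, 0.3, 0, 124, 20, -395, 0, 0.3, 0, 124, 20, -395, 0, 0.3, 0, 124, 20, -395, 0, 0.3, 0, 124, 20, -395, 0, 0.3, 0, 124, 20, -395, 0, 0.3, 0, 124, 20, -395, 0, 0.3, 0, 124, 20, -395, 0, 0.3, 0]

```text
time_s: 17.68
position: [0.4477, 0.0967, 0.1763]
tcp_rot: [[-0.956, -0.0, -0.294], [0.294, -0.0, -0.956], [0.0, -1.0, 0.0]]
force: [-0.1, 0.0, -0.0]
opening: 0.906
```

```bash
python3 - <<'E'
from h import *
p,d,KP=snap('wrist','w11')
cv2.imwrite('pics/w11b.png',cv2.convertScaleAbs(p[:,:,::-1],alpha=1.5))
m=(p.max(2)<60).astype(np.uint8); m[:,:205]=0;m[:,300:]=0;m[:110]=0;m[225:]=0
c=cylfit(m,KP,.028,0,.006,[.447,.0985])
go([c[0],c[1],.0225],-106.7)
E
```

```text
t 17.68 pos [447.7  96.7 176.3] phi -107.13 ydown [-3.e-04 -1.e-04 -1.e+00] F [-0.1  0.  -0. ] open 0.906 q [ -2.  24. 109.  -0.  47. 105.]
centroid [248.3 176.5] area 1867 model 2120.8403733357554 -> c [449.5  99.8]
shift [-0.9, 153.9, -3.4] rot [-0.0, -0.42, 0.01] rows>=2.5
```

View pics/w11b.png

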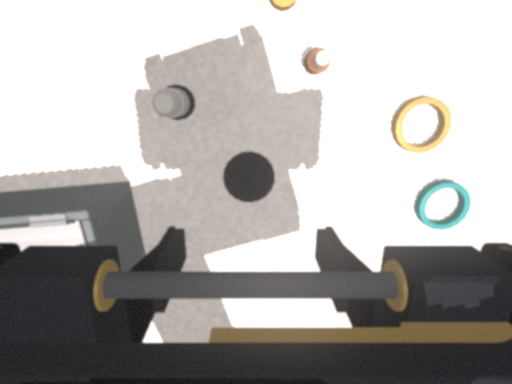

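Request:
jog_arm:
  motion: [-1, 60, -2.4, 0, 0, 0, -1, 100, -2.4, 0, 0, 0, -1, 125, -2.4, 0, 0, 0, -1, 140, -2.4, 0, 0, 0, -1, 149, -2.4, 0, 0, 0, -1, 153, -2.4, 0, 0, 0, -1, 153, -2.4, 0, 0, 0, -1, 153, -2.4, 0, 0, 0]

```text
time_s: 18.73
position: [0.4496, 0.0998, 0.0241]
tcp_rot: [[-0.956, 0.001, -0.292], [0.292, -0.0, -0.956], [-0.001, -1.0, -0.0]]
force: [-0.2, 0.0, 0.0]
opening: 0.898
```

```bash
python3 - <<'E'
from h import *
st()
E
```

```text
t 18.73 pos [449.6  99.8  24.1] phi -107.00 ydown [ 0.0014 -0.     -1.    ] F [-0.2  0.   0. ] open 0.898 q [ -1.  42. 114.  -0.  24. 106.]
```

Request:
jog_arm:
  motion: [0, 0.4, 0, 0, 0, 0, 0, 0.4, 0, 0, 0, 0, 0, 0.4, 0, 0, 0, 0, 0, 0.4, 0, 0, 0, 0, 0, 0.4, 0, 0, 0, 0]
  gripper: 0.45

```text
time_s: 19.35
position: [0.4492, 0.0998, 0.0232]
tcp_rot: [[-0.956, 0.0, -0.292], [0.292, -0.0, -0.956], [-0.0, -1.0, -0.0]]
force: [-0.1, 0.6, 2.6]
opening: 0.624
```

```bash
python3 - <<'E'
from h import *
p,d,KP=snap('wrist','w12')
q=p[185:275,180:320,::-1]
cv2.imwrite('pics/w12c.png',cv2.resize(cv2.convertScaleAbs(q,alpha=2),None,fx=5,fy=5,interpolation=cv2.INTER_CUBIC))
go([.4527,-.3163,.12],-106.7)
E
```

```text
t 19.35 pos [449.2  99.8  23.2] phi -107.00 ydown [ 2.e-04 -0.e+00 -1.e+00] F [-0.1  0.6  2.6] open 0.624 q [ -1.  42. 114.  -0.  24. 106.]
shift [-125.1, -96.9, 396.9] rot [0.0, -0.31, -0.01] rows>=6.8
```

View pics/w12c.png

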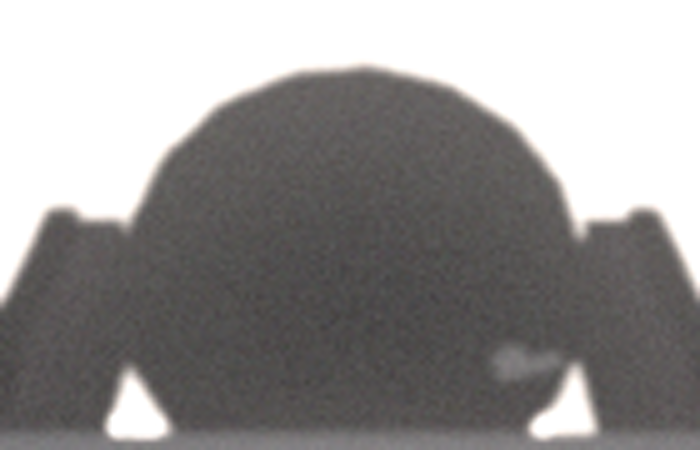

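```bash
python3 - <<'E'
from h import *
from scipy.optimize import least_squares
p,d,KP=load('w12')
c=lambda x,y:(180+x/5,185+y/5)
a=[c(*q) for q in [(165,155),(220,105),(300,73),(365,67),(440,85),(515,125),(558,185)]]
b=[c(*q) for q in [(131,370),(150,405),(168,430),(579,365),(560,408)]]
W=np.r_[onplane('',a,.000,KP)[:,:2],onplane('',b,.006,KP)[:,:2]]
r=least_squares(lambda v:np.hypot(*(W-v[:2]).T)-.028,[.449,.1]); print(r.x,r.fun.round(4))
v=r.x-np.array([.4492,.0998]); Rr=Rphi(-107); print("tool x,z",v@Rr[:2,0]*1000,v@Rr[:2,2]*1000)
E
```

```text
[0.44911539 0.10082103] [-0.     -0.     -0.0001 -0.0001 -0.0004 -0.     -0.0006 -0.0004 -0.0006
 -0.0005 -0.0005 -0.0002]
tool x,z 0.3794341425902966 -0.951678004635056
```

Request:
jog_arm:
  motion: [0, -50, 0, 0, 0, 0, 0, -100, 0, 0, 0, 0, -125, -100, 397, 0, -0.3, 0, -125, -100, 397, 0, -0.3, 0, -125, -100, 397, 0, -0.3, 0, -125, -100, 397, 0, -0.3, 0, -125, -100, 397, 0, -0.3, 0, -125, -100, 397, 0, -0.3, 0, -125, -100, 397, 0, -0.3, 0, -125, -100, 397, 0, -0.3, 0, -125, -100, 397, 0, -0.3, 0, -125, -100, 397, 0, -0.3, 0, -125, -100, 397, 0, -0.3, 0]

```text
time_s: 21.02
position: [0.4526, -0.315, 0.1231]
tcp_rot: [[-0.958, -0.001, -0.286], [0.286, 0.001, -0.958], [0.001, -1.0, -0.0]]
force: [0.2, 0.8, 0.4]
opening: 0.626
```

```bash
python3 - <<'E'
from h import *
st();go([.4524,-.3161,.0515],-106.7)
E
```

```text
t 21.02 pos [ 452.6 -315.   123.1] phi -106.61 ydown [-5.e-04  6.e-04 -1.e+00] F [0.2 0.8 0.4] open 0.626 q [-46.  35.  99.   0.  47.  60.]
shift [-0.1, 71.6, 1.2] rot [0.03, 0.09, 0.04] rows>=1.1
```

Request:
jog_arm:
  motion: [0, 30, 1, 0, 0, 0, 0, 50, 1, 0, 0, 0, 0, 62, 1, 0, 0, 0, 0, 68, 1, 0, 0, 0, 0, 71, 1, 0, 0, 0, 0, 71, 1, 0, 0, 0, 0, 71, 1, 0, 0, 0]

```text
time_s: 21.9
position: [0.4526, -0.3176, 0.0526]
tcp_rot: [[-0.958, 0.001, -0.287], [0.287, -0.001, -0.958], [-0.001, -1.0, 0.001]]
force: [-0.3, 0.1, 0.4]
opening: 0.626
```

```bash
python3 - <<'E'
from h import *
p,d,KP=snap('wrist','w13')
q=p[150:275,170:330,::-1]
cv2.imwrite('pics/w13c.png',cv2.resize(cv2.convertScaleAbs(q,alpha=2.2),None,fx=4.5,fy=4.5,interpolation=cv2.INTER_CUBIC))
E
```

```text
t 21.9 pos [ 452.6 -317.6   52.6] phi -106.71 ydown [ 7.e-04 -8.e-04 -1.e+00] F [-0.3  0.1  0.4] open 0.626 q [-47.  41. 100.  -0.  38.  60.]
```

View pics/w13c.png

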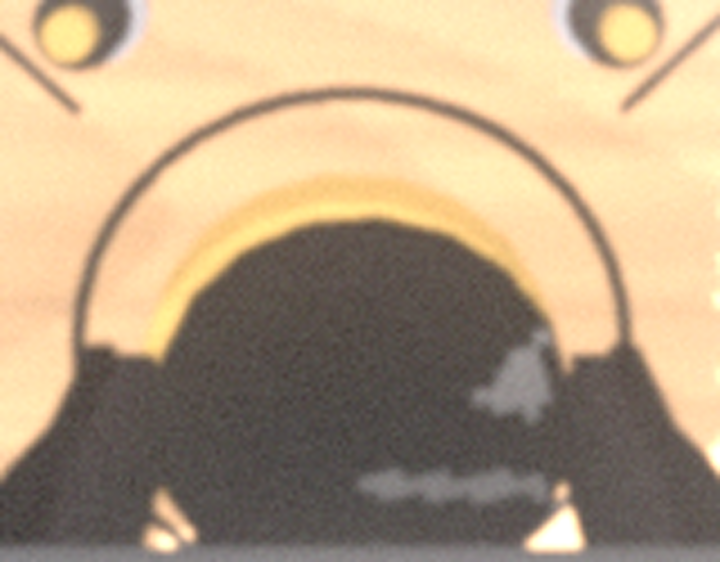

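```bash
cat >> h.py <<'E'
from scipy.optimize import least_squares
def arc(KP,pts,z,r,t,phi,lab=''):
    W=onplane('',pts,z,KP)[:,:2]; Rr=Rphi(phi)
    s=least_squares(lambda v:np.hypot(*(W-v[:2]).T)-r,[t[0],t[1]]); v=s.x[:2]-np.array(t)
    print(lab,s.x.round(4),"res",np.abs(s.fun).max().round(4),"tool x %.2f z %.2f"%(v@Rr[:2,0]*1000,v@Rr[:2,2]*1000))
E
python3 - <<'E'
from h import *
p,d,KP=load('w13'); t=[.4526,-.3176]
c=lambda q:(170+q[0]/4.5,150+q[1]/4.5)
arc(KP,[c(q) for q in [(195,295),(240,255),(290,230),(370,220),(440,232),(500,265),(545,305)]],.0294,.028,t,-106.7,'spec')
arc(KP,[c(q) for q in [(160,298),(183,262),(215,222),(260,193),(345,173),(430,186),(490,215),(530,262)]],.012,.030,t,-106.7,'base')
arc(KP,[c(q) for q in [(80,340),(92,270),(125,205),(195,140),(280,103),(350,93),(430,103),(520,148),(585,215),(618,275),(628,335)]],.012,.040,t,-106.7,'circle')
E
```

```text
spec [ 0.4523 -0.3167] res 0.0005 tool x 0.57 z -0.78
base [ 0.4516 -0.3152] res 0.0003 tool x 1.65 z -2.06
circle [ 0.4529 -0.3152] res 0.0003 tool x 0.45 z -2.38
```

Request:
jog_arm:
  motion: [0.7, 1, -1, 0, 0, 0, 0.7, 2, -1, 0, 0, 0, 0.7, 3, -1, 0, 0, 0, 0.7, 3, -1, 0, 0, 0]

```text
time_s: 22.45
position: [0.4519, -0.3162, 0.0492]
tcp_rot: [[-0.958, 0.0, -0.287], [0.287, -0.0, -0.958], [-0.0, -1.0, 0.0]]
force: [-0.5, 0.2, 2.7]
opening: 0.627
```

```bash
python3 - <<'E'
from h import *
st()
E
```

```text
t 22.45 pos [ 451.9 -316.2   49.2] phi -106.70 ydown [ 0. -0. -1.] F [-0.5  0.2  2.7] open 0.627 q [-47.  42. 101.  -0.  38.  60.]
```

Contact. Release, rise and check.

Request:
jog_arm:
  motion: [0, 0, 0, 0, 0, 0, 0, 0, 0, 0, 0, 0, 0, 0, 0, 0, 0, 0]
  gripper: 0.9

```text
time_s: 22.82
position: [0.4519, -0.3162, 0.0489]
tcp_rot: [[-0.958, -0.0, -0.288], [0.288, 0.0, -0.958], [0.0, -1.0, -0.0]]
force: [0.3, 0.1, -0.8]
opening: 0.859
```

Request:
jog_arm:
  motion: [0, -60, 0, 0, 0, 0, 0, -115, 0, 0, 0, 0, 0, -150, 0, 0, 0, 0, 0, -150, 0, 0, 0, 0, 0, -150, 0, 0, 0, 0]

```text
time_s: 23.45
position: [0.4513, -0.3156, 0.1983]
tcp_rot: [[-0.958, -0.001, -0.287], [0.287, 0.001, -0.958], [0.002, -1.0, -0.001]]
force: [-0.4, 0.4, 0.1]
opening: 0.9
```

```bash
python3 -c "
from h import *
p,d,KP=snap('wrist','w14')
q=p[120:225,190:310,::-1]
cv2.imwrite('pics/w14c.png',cv2.resize(cv2.convertScaleAbs(q,alpha=1.4),None,fx=5.5,fy=5.5,interpolation=cv2.INTER_CUBIC))
go([.4480,-.0845,.17],-107)"
```

```text
t 23.45 pos [ 451.3 -315.6  198.3] phi -106.71 ydown [-0.0012  0.0012 -1.    ] F [-0.4  0.4  0.1] open 0.9 q [-47.  28.  95.  -0.  57.  60.]
shift [69.2, 28.2, -220.2] rot [0.09, 0.29, 0.16] rows>=3.7
```

View pics/w14c.png

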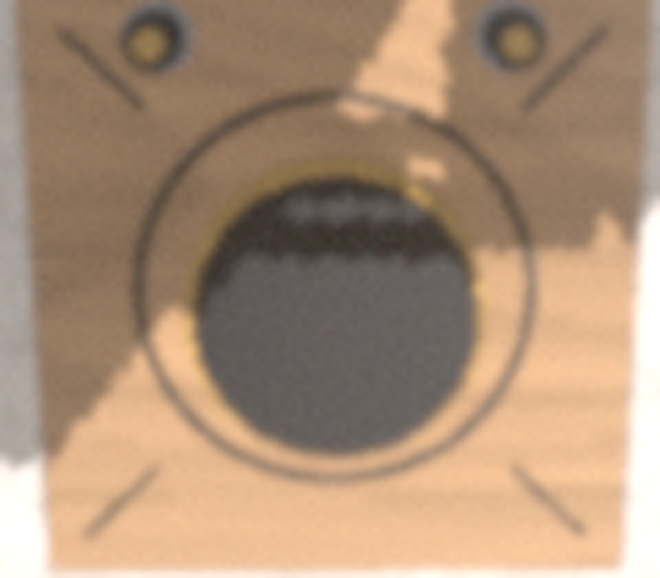

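Request:
jog_arm:
  motion: [69, 28, -220, 0, 0.3, 0, 69, 28, -220, 0, 0.3, 0, 69, 28, -220, 0, 0.3, 0, 69, 28, -220, 0, 0.3, 0, 69, 28, -220, 0, 0.3, 0, 69, 28, -220, 0, 0.3, 0, 69, 28, -220, 0, 0.3, 0, 69, 28, -220, 0, 0.3, 0]

```text
time_s: 24.5
position: [0.4493, -0.0868, 0.171]
tcp_rot: [[-0.956, 0.0, -0.294], [0.294, -0.0, -0.956], [-0.0, -1.0, 0.0]]
force: [0.6, -0.4, 0.5]
opening: 0.902
```

```bash
python3 - <<'E'
from h import *
p,d,KP=snap('wrist','w15')
hsv=cv2.cvtColor(p,cv2.COLOR_RGB2HSV)
m=((hsv[...,0]<35)&(hsv[...,0]>10)&(hsv[...,1]>90)).astype(np.uint8); m[:,:200]=0;m[:,310:]=0;m[:110]=0;m[225:]=0
c=cylfit(m,KP,.028,0,.012,[.447,-.085])
go([c[0],c[1],.0245],-106.9)
q=p[120:225,190:310,::-1]
cv2.imwrite('pics/w15c.png',cv2.resize(cv2.convertScaleAbs(q,alpha=1.4),None,fx=5,fy=5,interpolation=cv2.INTER_CUBIC))
E
```

```text
t 24.5 pos [449.3 -86.8 171. ] phi -107.11 ydown [ 2.e-04 -2.e-04 -1.e+00] F [ 0.6 -0.4  0.5] open 0.902 q [-25.  24. 110.  -0.  46.  82.]
centroid [248.7 178.8] area 2045 model 2309.8983329420444 -> c [451.  -84.2]
shift [-0.9, 146.5, -2.9] rot [-0.01, -0.2, -0.02] rows>=2.3
```

View pics/w15.png

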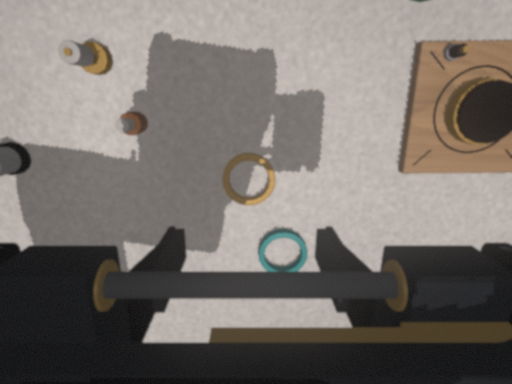

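Request:
jog_arm:
  motion: [-1, 60, -2, 0, 0, 0, -1, 100, -2, 0, 0, 0, -1, 125, -2, 0, 0, 0, -1, 137, -2, 0, 0, 0, -1, 143, -2, 0, 0, 0, -1, 146, -2, 0, 0, 0, -1, 146, -2, 0, 0, 0, -1, 146, -2, 0, 0, 0]

```text
time_s: 25.55
position: [0.451, -0.0842, 0.0257]
tcp_rot: [[-0.956, 0.001, -0.292], [0.292, -0.001, -0.956], [-0.001, -1.0, 0.0]]
force: [0.2, -0.4, -1.0]
opening: 0.9
```

Request:
jog_arm:
  motion: [0, 0, 0, 0, 0, 0, 0, 0, 0, 0, 0, 0, 0, 0, 0, 0, 0, 0, 0, 0, 0, 0, 0, 0, 0, 0, 0, 0, 0, 0]
  gripper: 0.45

```text
time_s: 26.18
position: [0.4507, -0.0841, 0.0251]
tcp_rot: [[-0.956, 0.0, -0.292], [0.292, -0.0, -0.956], [-0.0, -1.0, 0.0]]
force: [0.0, -0.4, 1.9]
opening: 0.621
```

```bash
python3 - <<'E'
from h import *
p,d,KP=snap('wrist','w16')
q=p[185:275,180:320,::-1]
cv2.imwrite('pics/w16c.png',cv2.resize(cv2.convertScaleAbs(q,alpha=1.6),None,fx=5,fy=5,interpolation=cv2.INTER_CUBIC))
go([.4522,-.3161,.13],-106.7)
E
```

```text
t 26.18 pos [450.7 -84.1  25.1] phi -107.00 ydown [ 3.e-04 -2.e-04 -1.e+00] F [ 0.  -0.4  1.9] open 0.621 q [-25.  42. 115.  -0.  24.  82.]
shift [-69.3, -104.8, 221.5] rot [-0.0, -0.3, -0.01] rows>=4.1
```

View pics/w16c.png

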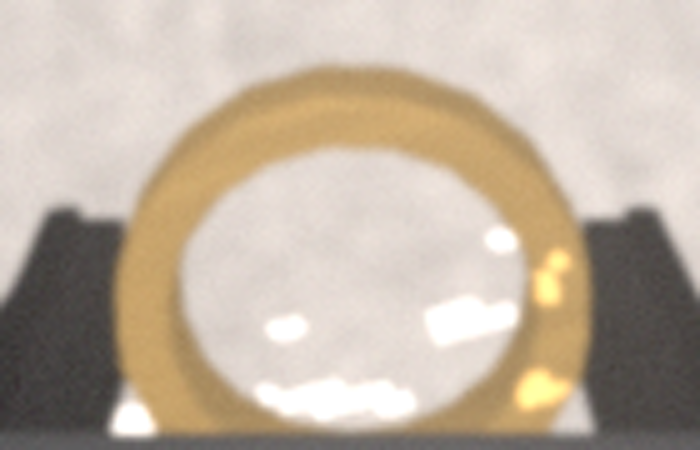

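```bash
python3 - <<'E'
from h import *
p,d,KP=load('w16'); t=[.4507,-.0841]
c=lambda q:(180+q[0]/5,185+q[1]/5)
arc(KP,[c(q) for q in [(150,180),(190,125),(250,83),(340,65),(430,78),(510,125),(555,180)]],0,.028,t,-107,'ring low rim')
arc(KP,[c(q) for q in [(116,300),(590,300),(150,185),(200,142),(260,107),(345,94),(430,105),(500,143),(560,200)]],.012,.028,t,-107,'ring top')
# spec hover
p,d,KP=load('w14'); t=[.4519,-.3162]
c=lambda q:(190+q[0]/5.5,120+q[1]/5.5)
arc(KP,[c(q) for q in [(198,315),(478,315),(338,454),(230,400),(448,400),(270,435),(408,435)]],.032,.028,t,-106.7,'spec')
arc(KP,[c(q) for q in [(190,300),(486,300),(338,163),(230,208),(440,206)]],.020,.030,t,-106.7,'base~')
arc(KP,[c(q) for q in [(138,285),(532,285),(335,92),(337,478)]],.012,.040,t,-106.7,'circle')
E
```

```text
ring low rim [ 0.4502 -0.0825] res 0.0005 tool x 0.96 z -1.35
ring top [ 0.4509 -0.0828] res 0.0011 tool x 0.21 z -1.34
spec [ 0.4535 -0.3161] res 0.0012 tool x -1.54 z -0.57
base~ [ 0.4505 -0.315 ] res 0.0005 tool x 1.70 z -0.76
circle [ 0.4531 -0.3153] res 0.0004 tool x -0.84 z -1.22
```

Request:
jog_arm:
  motion: [0, -50, 0, 0, 0, 0, 0, -105, 0, 0, 0, 0, -69, -105, 221, 0, -0.3, 0, -69, -105, 221, 0, -0.3, 0, -69, -105, 221, 0, -0.3, 0, -69, -105, 221, 0, -0.3, 0, -69, -105, 221, 0, -0.3, 0, -69, -105, 221, 0, -0.3, 0, -69, -105, 221, 0, -0.3, 0, -69, -105, 221, 0, -0.3, 0]

```text
time_s: 27.48
position: [0.4519, -0.3141, 0.13]
tcp_rot: [[-0.958, -0.001, -0.286], [0.286, 0.001, -0.958], [0.001, -1.0, -0.001]]
force: [0.2, 0.7, -2.2]
opening: 0.624
```

```bash
python3 - <<'E'
from h import *
st();go([.4520,-.3162,.0605],-106.7)
E
```

```text
t 27.48 pos [ 451.9 -314.1  130. ] phi -106.61 ydown [-6.e-04  8.e-04 -1.e+00] F [ 0.2  0.7 -2.2] open 0.624 q [-46.  34.  99.   0.  48.  60.]
shift [-0.7, 69.5, 2.0] rot [0.03, 0.09, 0.05] rows>=1.1
```

Request:
jog_arm:
  motion: [-0.3, 30, 0.8, 0, 0, 0, -0.3, 50, 0.8, 0, 0, 0, -0.3, 62, 0.8, 0, 0, 0, -0.3, 67, 0.8, 0, 0, 0, -0.3, 69, 0.8, 0, 0, 0, -0.3, 69, 0.8, 0, 0, 0, -0.3, 69, 0.8, 0, 0, 0, -0.3, 69, 0.8, 0, 0, 0]

```text
time_s: 28.48
position: [0.4521, -0.3166, 0.0614]
tcp_rot: [[-0.958, 0.001, -0.288], [0.288, -0.001, -0.958], [-0.001, -1.0, 0.0]]
force: [0.8, -0.0, -1.0]
opening: 0.621
```

```bash
python3 - <<'E'
from h import *
p,d,KP=snap('wrist','w17')
q=p[150:275,170:330,::-1]
cv2.imwrite('pics/w17c.png',cv2.resize(cv2.convertScaleAbs(q,alpha=2.2),None,fx=4.5,fy=4.5,interpolation=cv2.INTER_CUBIC))
go([.4520,-.3162,.0570],-106.7)
E
```

```text
t 28.48 pos [ 452.1 -316.6   61.4] phi -106.71 ydown [ 5.e-04 -6.e-04 -1.e+00] F [ 0.8 -0.  -1. ] open 0.621 q [-47.  41. 100.  -0.  39.  60.]
shift [0.2, 4.4, -0.3] rot [-0.02, -0.01, -0.03] rows>=0.1
```

View pics/w17c.png

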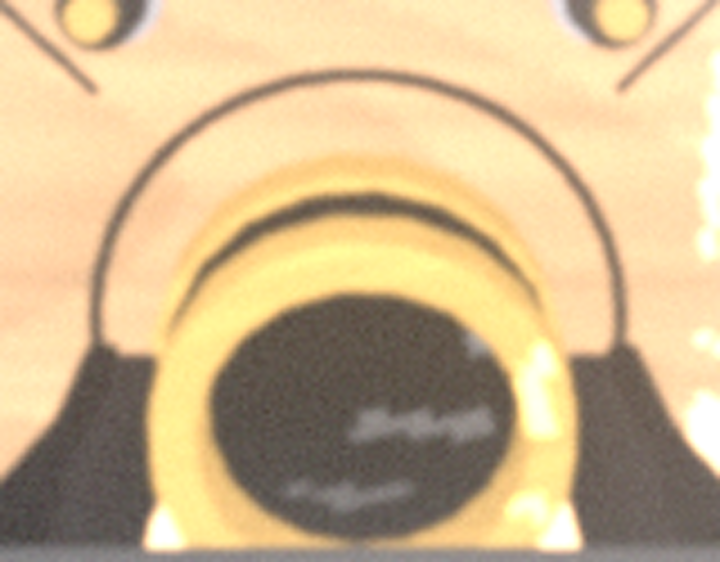

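Request:
jog_arm:
  motion: [0.2, 1.5, -0.3, 0, 0, 0, 0.2, 3, -0.3, 0, 0, 0, 0.2, 4, -0.3, 0, 0, 0, 0.2, 4, -0.3, 0, 0, 0]

```text
time_s: 29.02
position: [0.4518, -0.316, 0.0572]
tcp_rot: [[-0.958, -0.0, -0.287], [0.287, 0.0, -0.958], [0.0, -1.0, -0.0]]
force: [-1.0, 0.1, -0.1]
opening: 0.623
```

```bash
python3 - <<'E'
from h import *
p,d,KP=snap('wrist','w18')
q=p[150:275,170:330,::-1]
cv2.imwrite('pics/w18c.png',cv2.resize(cv2.convertScaleAbs(q,alpha=2.2),None,fx=4.5,fy=4.5,interpolation=cv2.INTER_CUBIC))
E
```

```text
t 29.02 pos [ 451.8 -316.    57.2] phi -106.71 ydown [-2.e-04  1.e-04 -1.e+00] F [-1.   0.1 -0.1] open 0.623 q [-47.  41. 101.  -0.  39.  60.]
```

View pics/w18c.png

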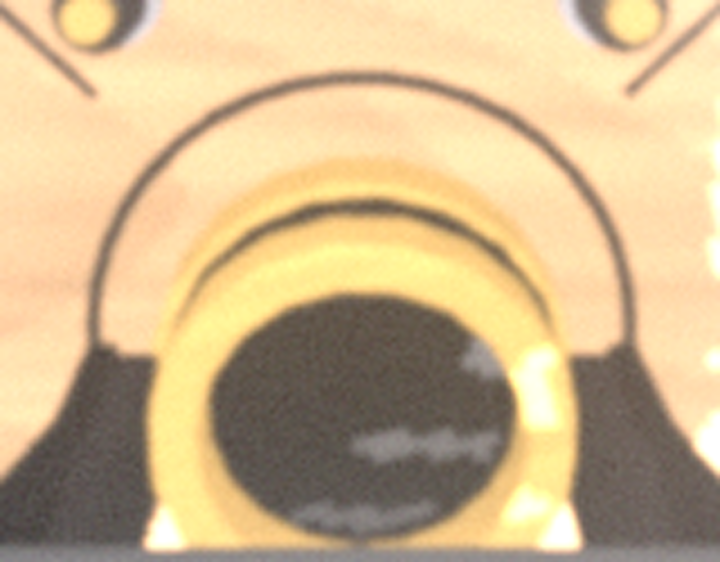

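Request:
jog_arm:
  motion: [0, 0.4, 0, 0, 0, 0, 0, 0.4, 0, 0, 0, 0]

```text
time_s: 29.32
position: [0.4519, -0.316, 0.0571]
tcp_rot: [[-0.958, -0.0, -0.287], [0.287, -0.0, -0.958], [-0.0, -1.0, 0.0]]
force: [-0.4, 1.6, 5.3]
opening: 0.624
```

Request:
jog_arm:
  motion: [0, 0, 0, 0, 0, 0, 0, 0, 0, 0, 0, 0, 0, 0, 0, 0, 0, 0]
  gripper: 0.85

```text
time_s: 29.7
position: [0.452, -0.3162, 0.0564]
tcp_rot: [[-0.958, 0.0, -0.288], [0.288, -0.0, -0.958], [-0.0, -1.0, 0.0]]
force: [0.0, -0.1, -1.0]
opening: 0.83
```

Request:
jog_arm:
  motion: [0, -60, 0, 0, 0, 0, 0, -115, 0, 0, 0, 0, 0, -140, 0, 0, 0, 0, 0, -140, 0, 0, 0, 0, 0, -140, 0, 0, 0, 0]

```text
time_s: 30.32
position: [0.4512, -0.3154, 0.1955]
tcp_rot: [[-0.958, -0.002, -0.288], [0.288, 0.002, -0.958], [0.002, -1.0, -0.001]]
force: [-0.5, 0.7, 0.1]
opening: 0.848
```

```bash
python3 -c "
from h import *
p,d,KP=snap('wrist','w19')
q=p[120:225,190:310,::-1]
cv2.imwrite('pics/w19c.png',cv2.resize(cv2.convertScaleAbs(q,alpha=1.4),None,fx=5.5,fy=5.5,interpolation=cv2.INTER_CUBIC))
go([.601,.018,.22],-107)"
```

```text
t 30.32 pos [ 451.2 -315.4  195.5] phi -106.71 ydown [-0.0016  0.0017 -1.    ] F [-0.5  0.7  0.1] open 0.848 q [-47.  28.  96.  -0.  56.  60.]
shift [-47.7, -24.5, -362.3] rot [0.1, 0.29, 0.17] rows>=5.9
```

View pics/w19c.png

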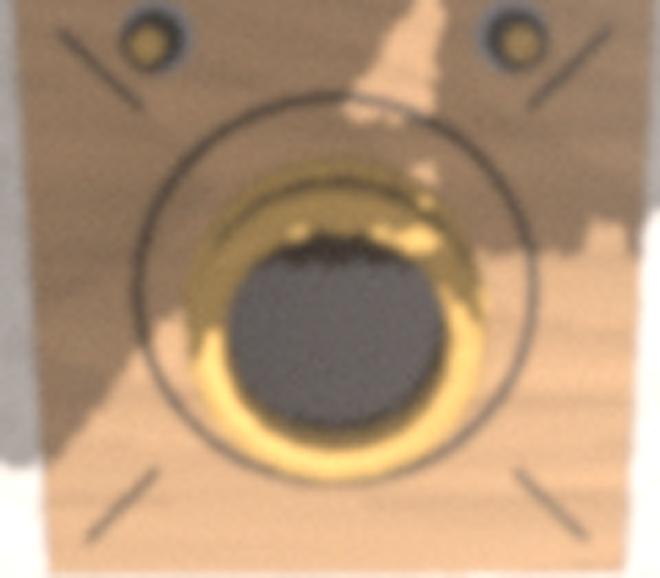

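Request:
jog_arm:
  motion: [-48, -24, -362, 0, 0.3, 0, -48, -24, -362, 0, 0.3, 0, -48, -24, -362, 0, 0.3, 0, -48, -24, -362, 0, 0.3, 0, -48, -24, -362, 0, 0.3, 0, -48, -24, -362, 0, 0.3, 0, -48, -24, -362, 0, 0.3, 0, -48, -24, -362, 0, 0.3, 0, -48, -24, -362, 0, 0.3, 0, -48, -24, -362, 0, 0.3, 0, -48, -24, -362, 0, 0.3, 0]
  gripper: 0.6

```text
time_s: 31.75
position: [0.6018, 0.0159, 0.2207]
tcp_rot: [[-0.956, -0.0, -0.294], [0.294, 0.0, -0.956], [0.0, -1.0, 0.0]]
force: [-0.2, -0.1, -0.3]
opening: 0.602
```

```bash
python3 -c "
from h import *
p,d,KP=snap('wrist','w20')
q=p[120:230,180:320,::-1]
cv2.imwrite('pics/w20c.png',cv2.resize(cv2.convertScaleAbs(q,alpha=1.4),None,fx=5,fy=5,interpolation=cv2.INTER_CUBIC))"
```

```text
t 31.75 pos [601.8  15.9 220.7] phi -107.10 ydown [-1.e-04  0.e+00 -1.e+00] F [-0.2 -0.1 -0.3] open 0.602 q [-9. 30. 87. -0. 63. 98.]
```

View pics/w20c.png

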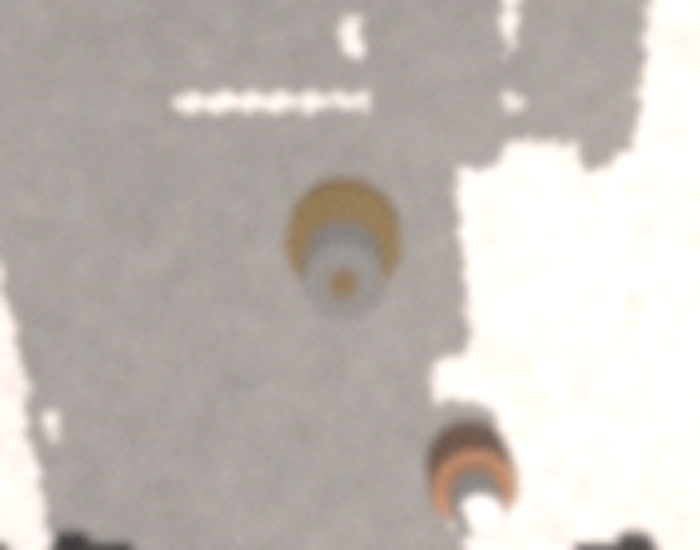

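```bash
python3 - <<'E'
from h import *
p,d,KP=load('w20'); t=[.6018,.0159]
c=lambda q:(180+q[0]/5,120+q[1]/5)
print(onplane('',[c((343,283))],.052,KP))
arc(KP,[c(q) for q in [(303,282),(384,282),(343,321),(315,310),(372,310)]],.05,.009,t,-107.1,'grip')
arc(KP,[c(q) for q in [(287,240),(401,240),(302,200),(343,178),(385,200)]],.007,.014,t,-107.1,'foot')
E
```

```text
[[0.60499653 0.01821578 0.052     ]]
grip [0.605  0.0181] res 0.0003 tool x -2.42 z -3.06
foot [0.6046 0.0184] res 0.0006 tool x -1.91 z -3.21
```

Request:
jog_arm:
  motion: [-2.2, 60, -2, 0, 0, 0, -2.2, 100, -2, 0, 0, 0, -2.2, 125, -2, 0, 0, 0, -2.2, 150, -2, 0, 0, 0, -2.2, 168, -2, 0, 0, 0, -2.2, 178, -2, 0, 0, 0, -2.2, 178, -2, 0, 0, 0, -2.2, 178, -2, 0, 0, 0, -2.2, 178, -2, 0, 0, 0]

```text
time_s: 32.92
position: [0.6053, 0.0181, 0.0436]
tcp_rot: [[-0.956, 0.002, -0.292], [0.292, -0.0, -0.956], [-0.002, -1.0, -0.0]]
force: [-0.5, 0.0, 0.5]
opening: 0.601
```

Request:
jog_arm:
  motion: [0, 0, 0, 0, 0, 0, 0, 0, 0, 0, 0, 0, 0, 0, 0, 0, 0, 0, 0, 0, 0, 0, 0, 0, 0, 0, 0, 0, 0, 0, 0, 0, 0, 0, 0, 0]
  gripper: 0.1

```text
time_s: 33.67
position: [0.6046, 0.0181, 0.0426]
tcp_rot: [[-0.956, -0.0, -0.293], [0.293, -0.0, -0.956], [0.0, -1.0, 0.0]]
force: [0.4, -1.0, -0.0]
opening: 0.197
```

```bash
python3 -c "
from h import *
p,d,KP=snap('wrist','w21')
q=p[170:275,180:320,::-1]
cv2.imwrite('pics/w21c.png',cv2.resize(cv2.convertScaleAbs(q,alpha=1.4),None,fx=5,fy=5,interpolation=cv2.INTER_CUBIC))
go([.4520,-.3161,.16],-106.7)"
```

```text
t 33.67 pos [604.6  18.1  42.6] phi -107.01 ydown [-1.e-04 -0.e+00 -1.e+00] F [ 0.4 -1.  -0. ] open 0.197 q [-9. 45. 93. -0. 43. 98.]
shift [48.2, -117.4, 364.2] rot [-0.0, -0.31, 0.01] rows>=6.2
```

View pics/w21c.png

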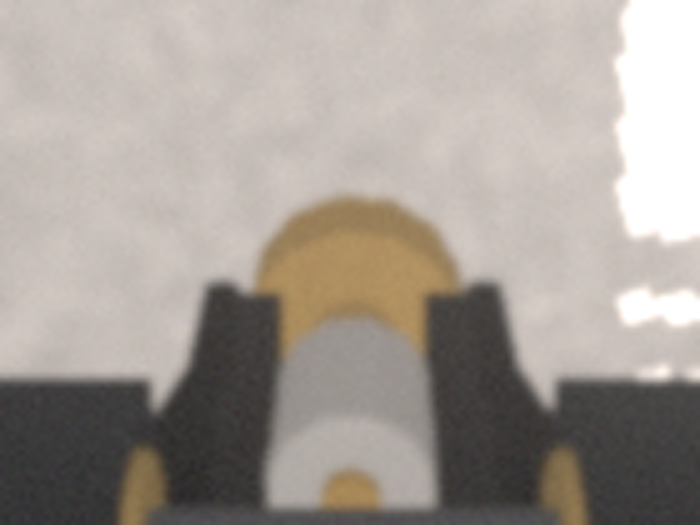

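Request:
jog_arm:
  motion: [0, -50, 0, 0, 0, 0, 0, -110, 0, 0, 0, 0, 48.2, -117, 363.5, 0, -0.3, 0, 48.2, -117, 363.5, 0, -0.3, 0, 48.2, -117, 363.5, 0, -0.3, 0, 48.2, -117, 363.5, 0, -0.3, 0, 48.2, -117, 363.5, 0, -0.3, 0, 48.2, -117, 363.5, 0, -0.3, 0, 48.2, -117, 363.5, 0, -0.3, 0, 48.2, -117, 363.5, 0, -0.3, 0, 48.2, -117, 363.5, 0, -0.3, 0, 48.2, -117, 363.5, 0, -0.3, 0]

```text
time_s: 35.22
position: [0.4527, -0.3139, 0.1596]
tcp_rot: [[-0.958, -0.0, -0.285], [0.285, 0.0, -0.958], [0.0, -1.0, -0.0]]
force: [0.4, 0.1, -0.9]
opening: 0.195
```

```bash
python3 - <<'E'
from h import *
st();go([.4520,-.3161,.0925],-106.7)
E
```

```text
t 35.23 pos [ 452.7 -313.9  159.6] phi -106.58 ydown [-3.e-04  5.e-04 -1.e+00] F [ 0.4  0.1 -0.9] open 0.195 q [-46.  31.  97.   0.  51.  60.]
shift [0.1, 67.1, 2.3] rot [0.02, 0.12, 0.02] rows>=1.1
```

Request:
jog_arm:
  motion: [0.2, 25, 1.2, 0, 0, 0, 0.2, 45, 1.2, 0, 0, 0, 0.2, 58, 1.2, 0, 0, 0, 0.2, 64, 1.2, 0, 0, 0, 0.2, 66, 1.2, 0, 0, 0, 0.2, 66, 1.2, 0, 0, 0, 0.2, 66, 1.2, 0, 0, 0, 0.2, 66, 1.2, 0, 0, 0]

```text
time_s: 36.22
position: [0.4518, -0.3167, 0.0941]
tcp_rot: [[-0.958, 0.001, -0.288], [0.288, -0.001, -0.958], [-0.001, -1.0, 0.0]]
force: [0.1, -0.2, -0.4]
opening: 0.196
```

```bash
python3 - <<'E'
from h import *
p,d,KP=snap('wrist','w22')
q=p[130:275,170:330,::-1]
cv2.imwrite('pics/w22c.png',cv2.resize(cv2.convertScaleAbs(q,alpha=2),None,fx=4.1,fy=4.1,interpolation=cv2.INTER_CUBIC))
p,d,KP=snap('side','d22')
q=p[125:190,280:350,::-1]
cv2.imwrite('pics/d22c.png',cv2.resize(cv2.convertScaleAbs(q,alpha=1.5),None,fx=8,fy=8,interpolation=cv2.INTER_CUBIC))
go([.4520,-.3161,.0925],-106.7)
E
```

```text
t 36.23 pos [ 451.8 -316.7   94.1] phi -106.71 ydown [ 6.e-04 -6.e-04 -1.e+00] F [ 0.1 -0.2 -0.4] open 0.196 q [-47.  37. 100.  -0.  43.  60.]
t 36.27 pos [ 451.8 -316.6   94. ] phi -106.71 ydown [ 5.e-04 -5.e-04 -1.e+00] F [ 0.5  0.2 -0.7] open 0.2 q [-47.  37. 100.  -0.  43.  60.]
shift [-0.1, 1.4, -0.6] rot [-0.01, -0.01, -0.03] rows>=0.0
```

View pics/w22c.png

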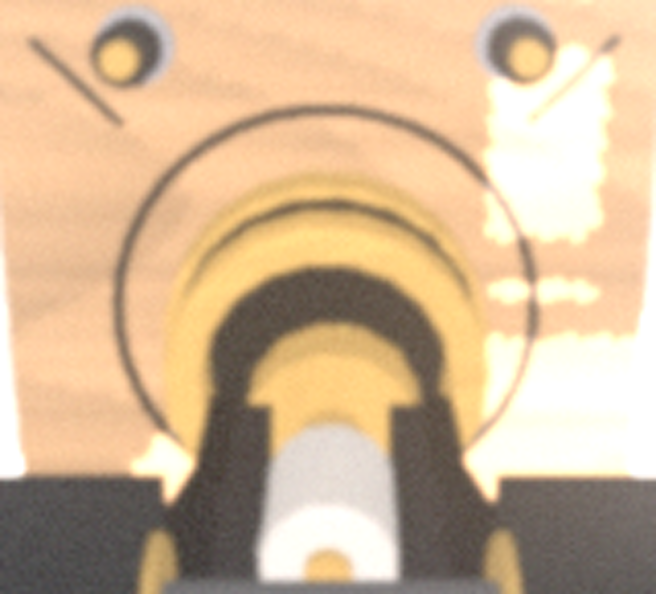

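View pics/d22c.png

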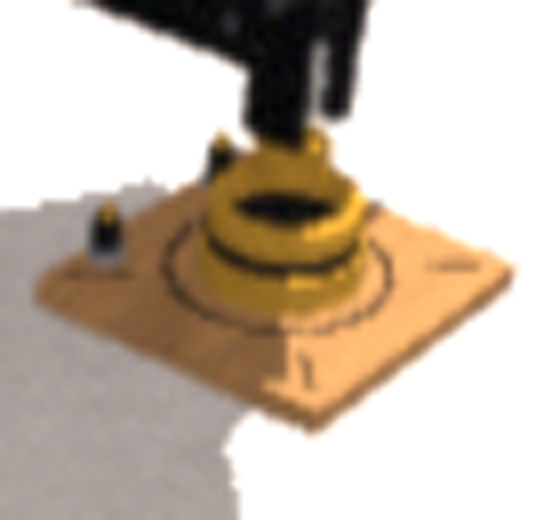

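```bash
python3 - <<'E'
from h import *
p,d,KP=load('w22'); t=[.4518,-.3167]
c=lambda q:(170+q[0]/4.1,130+q[1]/4.1)
arc(KP,[c(q) for q in [(249,385),(265,355),(295,332),(335,323),(375,331),(405,352),(421,385)]],.0515,.014,t,-106.7,'foot')
arc(KP,[c(q) for q in [(213,345),(235,305),(275,277),(325,267),(380,278),(420,305),(442,345)]],.044,.021,t,-106.7,'bore')
arc(KP,[c(q) for q in [(120,290),(533,290),(325,107),(145,210),(220,133),(430,133),(510,213)]],.012,.040,t,-106.7,'circ')
E
```

```text
foot [ 0.4519 -0.3164] res 0.0003 tool x 0.01 z -0.29
bore [ 0.4519 -0.315 ] res 0.0006 tool x 0.40 z -1.61
circ [ 0.4532 -0.3152] res 0.0003 tool x -0.95 z -1.84
```

Request:
jog_arm:
  motion: [0.2, 0, -1, 0, 0, 0, 0.2, 5, -1, 0, 0, 0, 0.2, 10, -1, 0, 0, 0, 0.2, 14, -1, 0, 0, 0, 0.2, 17, -1, 0, 0, 0, 0.2, 18, -1, 0, 0, 0, 0.2, 18, -1, 0, 0, 0, 0.2, 18, -1, 0, 0, 0]

```text
time_s: 37.33
position: [0.4519, -0.3155, 0.0758]
tcp_rot: [[-0.958, 0.0, -0.287], [0.287, -0.0, -0.958], [-0.0, -1.0, 0.0]]
force: [-0.8, -0.2, -0.6]
opening: 0.195
```

```bash
python3 - <<'E'
from h import *
p,d,KP=snap('wrist','w23')
q=p[130:275,170:330,::-1]
cv2.imwrite('pics/w23c.png',cv2.resize(cv2.convertScaleAbs(q,alpha=2),None,fx=4.1,fy=4.1,interpolation=cv2.INTER_CUBIC))
E
```

```text
t 37.33 pos [ 451.9 -315.5   75.8] phi -106.71 ydown [ 2.e-04 -2.e-04 -1.e+00] F [-0.8 -0.2 -0.6] open 0.195 q [-47.  39. 100.   0.  41.  60.]
```

View pics/w23c.png

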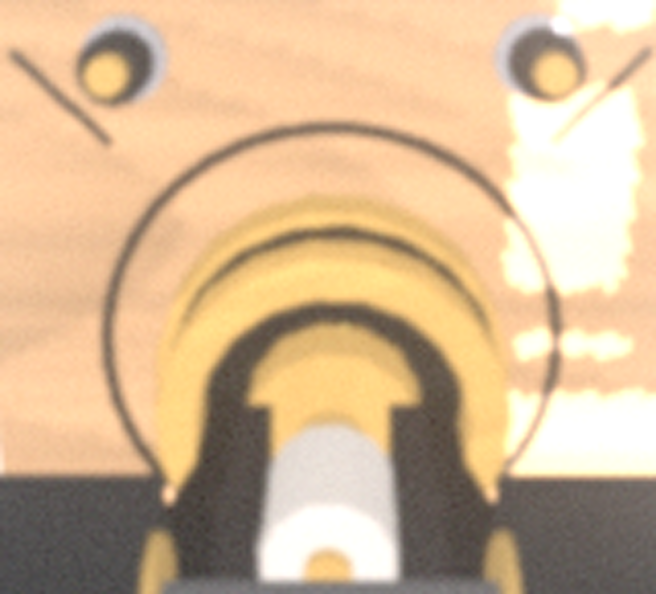

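Request:
jog_arm:
  motion: [0, 0.6, 0, 0, 0, 0, 0, 1.2, 0, 0, 0, 0, 0, 1.2, 0, 0, 0, 0]

```text
time_s: 37.75
position: [0.4519, -0.3156, 0.0746]
tcp_rot: [[-0.958, 0.0, -0.287], [0.287, -0.0, -0.958], [-0.0, -1.0, 0.0]]
force: [-0.8, 0.2, 0.9]
opening: 0.196
```

Request:
jog_arm:
  motion: [0, 0.4, 0, 0, 0, 0, 0, 0.4, 0, 0, 0, 0]

```text
time_s: 38.0
position: [0.4519, -0.3156, 0.0745]
tcp_rot: [[-0.958, 0.0, -0.287], [0.287, -0.0, -0.958], [-0.001, -1.0, 0.0]]
force: [-0.4, 0.3, 4.6]
opening: 0.195
```

Request:
jog_arm:
  motion: [0, 0, 0, 0, 0, 0, 0, 0, 0, 0, 0, 0, 0, 0, 0, 0, 0, 0]
  gripper: 0.55

```text
time_s: 38.38
position: [0.4517, -0.3153, 0.0738]
tcp_rot: [[-0.958, -0.0, -0.287], [0.287, 0.0, -0.958], [0.0, -1.0, -0.0]]
force: [-0.3, -0.1, 0.3]
opening: 0.449
```

Request:
jog_arm:
  motion: [0, -20, 0, 0, 0, 0, 0, -60, 0, 0, 0, 0, 0, -120, 0, 0, 0, 0, 0, -140, 0, 0, 0, 0, 0, -140, 0, 0, 0, 0]

```text
time_s: 39.0
position: [0.4526, -0.3162, 0.2158]
tcp_rot: [[-0.958, 0.003, -0.287], [0.287, -0.003, -0.958], [-0.004, -1.0, 0.002]]
force: [0.0, -0.6, -0.1]
opening: 0.55
```

```bash
python3 - <<'E'
from h import *
p,d,KP=snap('wrist','w24')
q=p[120:240,180:320,::-1]
cv2.imwrite('pics/w24c.png',cv2.resize(cv2.convertScaleAbs(q,alpha=1.4),None,fx=5,fy=5,interpolation=cv2.INTER_CUBIC))
p,d,KP=snap('side','d24')
cv2.imwrite('pics/d24c.png',cv2.resize(p[125:190,280:350,::-1],None,fx=8,fy=8,interpolation=cv2.INTER_CUBIC))
p,d,KP=snap('scene','s24')
E
```

```text
t 39.0 pos [ 452.6 -316.2  215.8] phi -106.70 ydown [ 0.0031 -0.0032 -1.    ] F [ 0.  -0.6 -0.1] open 0.55 q [-47.  27.  95.   0.  59.  60.]
t 39.05 pos [ 451.7 -315.3  214.1] phi -106.71 ydown [ 4.e-04 -4.e-04 -1.e+00] F [ 0.7 -0.1 -0.1] open 0.551 q [-47.  27.  95.   0.  59.  60.]
t 39.1 pos [ 451.2 -314.8  213.1] phi -106.71 ydown [-0.0013  0.0014 -1.    ] F [-1.2 -0.7 -0.3] open 0.549 q [-47.  27.  95.   0.  59.  60.]
```

View pics/w24c.png

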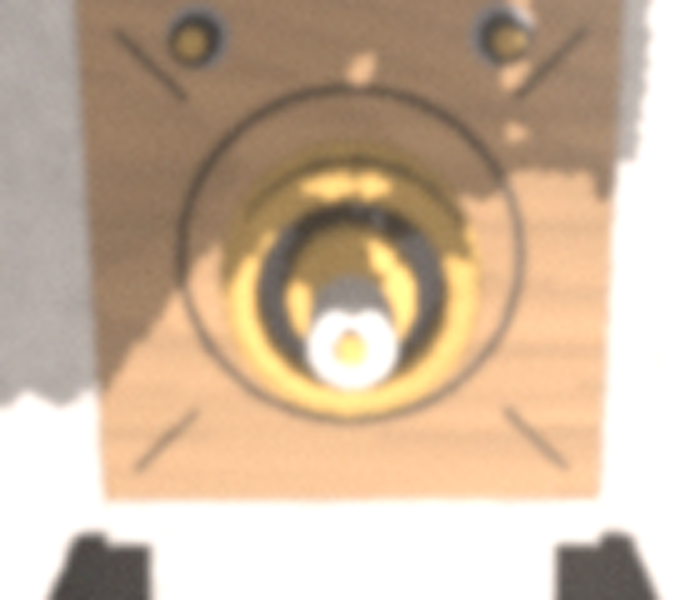

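View pics/d24c.png

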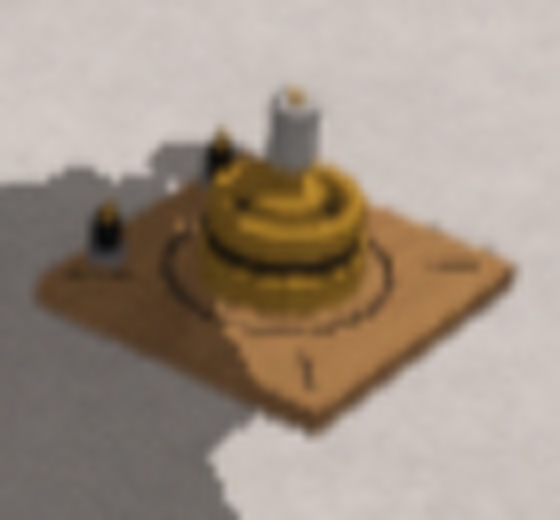

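View pics/s24.png

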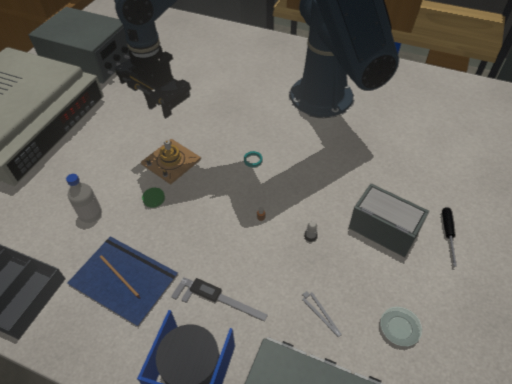

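```bash
python3 -c "
from h import *
bot.hand_in(); st()"
```

```text
the job is handed in; nothing more can be done
the job is handed in; nothing more can be done
```

The broken specimen is scrapped and the cell is laid up in the order you asked. I handed it in at about 39 s.

- **Scrap:** I pushed the broken piece about 45 mm down through the flap and let it go. Depth readings showed it lying flat on the bin floor, and a later picture showed the flap shut.
- **Cell:** I lowered the base electrode, specimen, guard ring and main electrode until each touched (under 6 N) before letting go. The last pictures show the stack flat, with the main electrode upright and a dark gap all round its foot inside the ring.
- **Bystanders:** The vial, the spare probe head and the green and turquoise look-alikes appear untouched and standing or lying where they were. The gripper was open and about 10 cm clear of the stack at hand-in.
- **Checks that disagreed:** The camera fits of the base against the marked circle ranged from 0 to about 2.5 mm off, towards the robot. My best estimate is 1 to 1.5 mm. One fit from above put the specimen about 3 mm from the base, but the close-up fit gave about 1 mm, which I corrected before letting go, and brass rim showed on both sides afterwards. I accepted both.

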